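Warm the bead box on the hot plate

ROBOT

A 6-joint arm with a two-finger parallel gripper is mounted at the origin on the work surface. World frame = base frame: x ahead of the robot, y to its left, z up, the work surface at z = 0. Lengths are in m, angles in degrees, forces in N, time in s.
With the tool pointing down it reaches from about 0.4 to 0.825 m from the base axis. Payload 7 kg.
Tool frame: the origin (TCP) lies on the centre line of the jaws, within the pads' length; the fingertips stand 25 mm ahead of it and the grasp point (between the pads) lies 6 mm ahead of it; x points along the fingers, z is the direction in which the jaws open and shut, and the axes are right-handed (so a half turn about x gives the same grasp; the last joint's range is limited). The gripper opens to 88 mm and grips with 3 to 60 N. Pads are 19 mm wide; open, the fingers measure 130 mm over their backs; the gripper's body (78 mm by 193 mm) begins 47 mm behind the grasp point.
Start: joints at [-48.524, 20.546, 0.682, 0, -70.136, -16.507], TCP at [0.285, -0.612, 0.252] pointing down, gripper open.
Joint ranges: [-176.03, 176.03], [-82.01, 121.73], [-58.28, 71.71], [-173.87, 95.51], [-174.79, -0.11], [-173.66, 173.66]. Speed limits (degrees/s): [136.94, 136.94, 172.46, 180, 180, 180].

INTERFACE

Orientations are given as [roll, pitch, yaw] about the fixed x, y, z axes, in that order (R = Rz(yaw) Ry(pitch) Rx(roll)).
In Python, from plant import ctrl gives the robot as it stands. The module is installed in compiled form; this text tells all that it offers.
- The arm moves only by the tool send_rows, never from a script. Its argument "deltas" is a list of rows, each an object of numbers: "dx", "dy", "dz": the shift along the tool's x, y, z in mm; "ax", "ay", "az": the turn, a rotation vector about the tool's x, y, z in units of 5 degrees (1.0 is 5 degrees); "fingers": the opening, from 0 (shut) to 1 (fully open). A call has 1 to 12 rows; each row shifts and turns the commanded pose from where the row before left it, along the tool's axes as they then stand; what a row does not reach is not made up. A row lasts 1/8 s, in which the tool goes at most 62.5 mm and 10.7 degrees, less where a joint would pass 70% of its speed; a pose out of reach is approached as far as the arm can. A call with a gripper value outside its range is refused whole. The fingers move at their own pace and stop on an object; the grip force is fixed at half the most. Time passes only in rows, so rows that do not move let the fingers close. It gives the time, the measured TCP pose, the force and the opening at its end, in the units of the state.
- ctrl.get_obs(): the state, without advancing time (a new reading comes with each control period).
- ctrl.snapshot(name): name is "scene" or "top" or "wrist"; returns a dict with "image" (384x512x3 uint8, blue, green, red), "fx", "fy", "cx", "cy" (pixels), "R" (3x3) and "t" (3): a world point X has camera coordinates R X + t; the wrist camera has in their place "hand_eye" (4x4, takes a point from camera to tool coordinates, whose origin is the TCP and whose axes are the tool frame's). Camera axes: x right, y down, z forward; pixel columns grow to the right and rows downward; lengths in m; the calibration is good to about 2 mm. A picture is of the moment at which its call begins: read the wrist's pose just before it. There is no depth.
- ctrl.close_job(): hands the job in, once; it reports no verdict.
The state is a dict: "clock": time; "joint_pos": joint angles; "qvel": joint speeds; "tau": joint torques, N m; "tool_pos": TCP position; "orientation": TCP orientation; "force": force on the tool from outside, world axes, zero at the start; "moment": the same for the moment, N m; "opening": finger opening in m.
Only numpy, scipy, OpenCV 4.12 (cv2) and the standard library are available. Lean on these libraries where they do the work, as an engineer would, in place of code of your own. Each camera call takes 0.05 s, during which the arm holds its last target.

TASK

In the glass bead workshop, push the blue steel bead box with the fingers down the lane between the two white ceramic guide rails until it stands straight and wholly on the dark hot plate at the lane's end, without anything touching either brittle rail. Then press the green button all the way down to switch on the heat, and let go. Do not lift or tip the box, and leave the jar, the brass roller and the white rest block where they are.

Things in the scene. Friction and masses are not known exactly. Their poses are not given: they have to be found in the camera images.
- bead_box_center (a point): centre (27.5 mm above its underside) of the loose blue steel box with a glass lid over coloured beads: 96 mm along its x, 92 mm along its y, 55 mm tall, closed flat top, plain flat sides, about 0.4 kg, too wide to grip. It starts on the apron before the lane, up to 32 mm off the lane's middle line and turned up to 0.25 rad from the lane's direction; z is up
- hot_plate (a point): centre of the dark hot plate's top face, flush with the pale wooden deck (12 mm above the table). The plate is 126 mm along its x, 112 mm along its y and fills the lane's width. Its x axis points down the lane (the way to push), y to the left of that, z up. The whole deck stands at a different place and angle each time
- lane_mouth (a point): point on the deck's top, on the lane's middle line, where the two rails begin; axes as for hot_plate. Seen from here the plate's centre is at x = +0.185, the rails and lane run from x = 0 to 0.26 (open far end), and the wide apron (220 mm wide) spans x = -0.20 to -0.01
- rail_left: white ceramic guide rail on the left (+y) of the lane, fixed to the deck: 260 mm long (x), 10 mm thick (y), 18 mm tall (its top is 30 mm above the table). Origin: centre of its underside, on the deck. The clear width between the rails is 112 mm, so the box has 10 mm on either side when centred and straight
- rail_right: the same rail on the right (-y) of the lane
- heat_button_top (a point): centre of the top face of the green round push button (28 mm across) on a small black housing standing on the table beside the lane on its left (+y) side, outside the left rail; pressed straight down
- heat_button (a joint): travel of the green button: 0 released, 0.006 m fully down; spring return, about 5 N when fully down
- frit_jar_center (a point): centre (half-way up) of a loose amber glass jar with a brass lid, 44 mm across, 60 mm tall, beside the lane: leave alone
- bead_roller_center (a point): centre (half-way up) of a loose standing brass roller tool, foot 40 mm across, 60 mm tall, beside the lane: leave alone
- rest_block_center (a point): centre (half-way up) of a loose white block, 50 x 35 x 40 mm, beside the lane: leave alone
Things that resemble listed ones, but are neither listed nor needed, are in the scene too. There is more than one size of the part that bears heat_button_top; the job needs the middle-sized.

How it is judged (in metres and radians):
On the way, in this order (a step that is already met when the one before it is completed fails the run):
1. the bead box stands straight and wholly on the hot plate (x of bead_box_center in the frame of hot_plate between -0.016 and 0.016 m and angle between the x axis of bead_box_center and the x axis of hot_plate, either way round below 0.15 rad), for 0.2 s.
2. the green button is pressed all the way down (value of joint heat_button above 0.005 m), for 0.05 s.
At the end, for the whole second after the job is handed in: The box rests flat on the hot plate, its centre within 16 mm of the plate's centre along the lane and 12 mm across it, turned less than 0.15 rad from the lane; the button has been pressed at least 5 mm after that and is released again (all of step 1 and y of bead_box_center in the frame of hot_plate between -0.012 and 0.012 m and angle between bead_box_center's own z axis and vertical below 0.05 rad and height (world z) of bead_box_center below 0.045 m and linear speed of bead_box below 0.01 m/s and value of joint heat_button below 0.002 m); the robot touches nothing.
It fails at once if a guide rail is touched by the box or by the robot (contact force between any of rail_left, rail_right and anything else above 0.2 N).
It fails at once if the box is lifted or tipped (height (world z) of bead_box_center above 0.052 m or angle between bead_box_center's own z axis and vertical above 0.25 rad).
It fails at once if the heat is switched on before the box stands on the plate (value of joint heat_button above 0.004 m and x of bead_box_center in the frame of hot_plate below -0.02 m).
It fails at once if the jar, the roller or the rest block is moved (distance of any of frit_jar_center, bead_roller_center, rest_block_center from where it was at the start of the episode above 0.015 m).
It also fails if it takes over 72 s, if anything falls off the work surface, if the arm or the gripper's body presses on something with over 40 N, if the wrist force passes 120 N, or if a joint passes its speed limit or range.

## Working session

There is one attempt and no reset: what is moved stays moved. The work goes in short steps, Python scripts to look and compute and a tool call to move; the robot and the scene stay as the last step left them, time stands still between calls to the robot, and variables do not carry over. Pictures are saved under pics/ and viewed, and the job is handed in when it is done.

Besides the shell and the picture viewer there is one more tool, called by a JSON object that holds its "fn" and its "kwargs", one argument or row to a line. send_rows: Moves the arm, as the interface text tells. Its arguments: {"type":"object","properties":{"deltas":{"type":"array","items":{"type":"object","properties":{"dx":{"type":"number"},"dy":{"type":"number"},"dz":{"type":"number"},"ax":{"type":"number"},"ay":{"type":"number"},"az":{"type":"number"},"fingers":{"type":"number"}}}}},"required":["deltas"]}

```bash
mkdir -p pics
cat > h.py <<'E'
import numpy as np, cv2, pickle
from plant import ctrl
def snap(n,fn=None):
    o=ctrl.get_obs(); s=ctrl.snapshot(n); s['obs']=o
    if fn: cv2.imwrite('pics/'+fn+'.png',s['image']); pickle.dump(s,open('pics/'+fn+'.pkl','wb'))
    return s
def ray(s,u,v,z):
    d=np.array([(u-s['cx'])/s['fx'],(v-s['cy'])/s['fy'],1.]); R=np.array(s['R']);t=np.array(s['t'])
    c=-R.T@t; d=R.T@d; return c+d*(z-c[2])/d[2]
def proj(s,X):
    p=np.array(s['R'])@np.array(X)+np.array(s['t']); return s['fx']*p[0]/p[2]+s['cx'], s['fy']*p[1]/p[2]+s['cy']
E
python3 - <<'E'
from h import *
for n in ('scene','top','wrist'):
    s=snap(n,n+'0'); print(n,s['fx'],s.get('R'),s.get('t'),s.get('hand_eye'))
print(ctrl.get_obs())
E
```

```text
scene 427.7230246085553 [[-0.35934754  0.9331963  -0.00374292]
 [ 0.71620288  0.27321377 -0.64218975]
 [-0.59826648 -0.23344999 -0.76653657]] [ 0.19243468 -0.38088422  1.1826838 ] None
top 388.77879485894374 [[-0.00942822 -0.99993693  0.00610311]
 [-0.98742441  0.00834668 -0.15787134]
 [ 0.15781044 -0.00751481 -0.98744083]] [0.03177028 0.55409972 0.6395461 ] None
wrist 279.3460693277731 None None [[ 9.48528604e-04 -2.84893263e-01  9.58558777e-01 -1.32943961e-01]
 [-4.92223755e-05 -9.58559220e-01 -2.84893346e-01  7.80806786e-02]
 [ 9.99999549e-01  2.23046948e-04 -9.23243962e-04 -1.32428717e-03]
 [ 0.00000000e+00  0.00000000e+00  0.00000000e+00  1.00000000e+00]]
{'clock': 0.15, 'joint_pos': array([-4.85264371e+01,  2.05829110e+01,  6.46140024e-01, -1.23235471e-02,
       -7.01360797e+01, -1.65050507e+01]), 'qvel': array([ 0.01426252, -0.04890969,  0.13840939,  0.20088119,  0.05606573,
       -0.02692646]), 'tau': array([-5.50504465e-04, -5.83277214e+01,  2.93290526e+01,  7.00113192e+00,
        8.82128079e-03, -1.50051646e-04]), 'tool_pos': array([ 0.28473951, -0.61163908,  0.25083735]), 'orientation': array([  7.46936525,  89.92623353, 122.43368278]), 'force': array([-0.16787219, -0.19769271, -0.85202065]), 'moment': array([-0.00613364,  0.01355801, -0.04614802]), 'opening': 0.0876933528930397}
```

View pics/scene0.png

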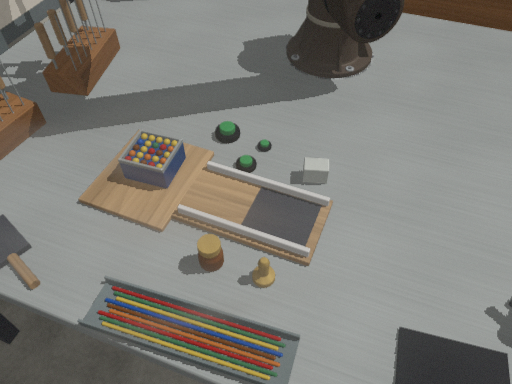

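View pics/top0.png

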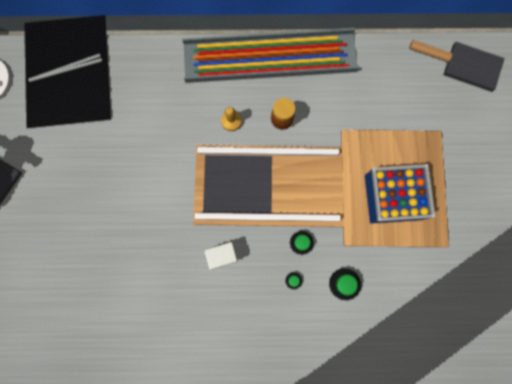

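Top view: the box is at about (402,193) on the apron at the right, and the lane runs left to the plate at (238,184). The three green buttons are at (302,242), (346,285) and (293,281). The block is at (221,255), the roller at (232,118) and the jar at (284,112).

Run:
```python
from h import *
s=pickle.load(open('pics/top0.pkl','rb')); im=s['image']
c=im[120:310,180:460]; cv2.imwrite('pics/topcrop.png',cv2.resize(c,None,fx=2.8,fy=2.8,interpolation=cv2.INTER_CUBIC))
hsv=cv2.cvtColor(im,cv2.COLOR_BGR2HSV)
for n in('top','scene'):
    s=pickle.load(open(f'pics/{n}0.pkl','rb')); im=s['image'];hsv=cv2.cvtColor(im,cv2.COLOR_BGR2HSV)
    m=cv2.inRange(hsv,(50,100,50),(80,255,255))
    k,l,st,ce=cv2.connectedComponentsWithStats(m)
    for i in range(1,k):
        if st[i,4]>50:
            u,v=ce[i]; X=ray(s,u,v,0.03)
            h=st[i,2]/2; print(n,ce[i],st[i],X,'diam',np.linalg.norm(ray(s,u+h,v,.03)-ray(s,u-h,v,.03)))
s=pickle.load(open('pics/top0.pkl','rb'));im=s['image']
b,g,r=[im[:,:,i].astype(int) for i in range(3)]
# rails: white
m=((im.min(2)>195)).astype('uint8'); 
k,l,st,ce=cv2.connectedComponentsWithStats(m)
for i in range(1,k):
    if st[i,4]>100:
        p=np.argwhere(l==i)[:,::-1].astype(np.float32); rr=cv2.minAreaRect(p); bp=cv2.boxPoints(rr)
        print(st[i],rr,[ray(s,*q,.03).round(4)[:2].tolist() for q in bp])
```

```text
top [266.79104478  45.0199005 ] [194  40 147  11 201] [0.85309549 0.00620828 0.03      ] diam 0.2815537171184743
top [267.8630137   66.27853881] [195  61 149  11 219] [0.80949786 0.00474871 0.03      ] diam 0.28275558581127547
top [301.87711864 242.12288136] [294 234  17  17 236] [ 0.47712922 -0.05072331  0.03      ] diam 0.03000032846808961
top [293.61904762 280.76190476] [288 275  12  13 126] [ 0.41055076 -0.03454557  0.03      ] diam 0.020845545383628088
top [346.46766169 284.55472637] [335 274  23  22 402] [ 0.4032138  -0.12612698  0.03      ] diam 0.03995856749228372
scene [227.41044776 126.93283582] [220 122  15  12 134] [ 0.41180551 -0.12124636  0.03      ] diam 0.03303614912016097
scene [245.91666667 159.61904762] [240 156  12   9  84] [ 0.48972213 -0.04553203  0.03      ] diam 0.024618186055591112
scene [136.88679245 299.56603774] [115 292  49  17 106] [ 0.83724046 -0.09118051  0.03      ] diam 0.07800006641315302
scene [212.5840708  353.98230088] [170 340  88  30 226] [0.87169854 0.0574489  0.03      ] diam 0.12859241460082899
[  0  62   8  32 151] ((3.5, 77.5), (31.0, 7.0), 90.0) [[0.8213, 0.5116], [0.8212, 0.4984], [0.7591, 0.4927], [0.7592, 0.5057]]
[198 148 140   6 561] ((267.49932861328125, 150.54859924316406), (139.0560302734375, 4.138489723205566), 0.795723557472229) [[0.6433, 0.1348], [0.6511, 0.1348], [0.6455, -0.1199], [0.6377, -0.1194]]
[195 214 145   6 646] ((266.9967956542969, 216.7499542236328), (144.0522918701172, 4.60218620300293), 0.7345209717750549) [[0.5213, 0.1383], [0.5295, 0.1384], [0.524, -0.1184], [0.5157, -0.1179]]
[205 244  30  25 502] ((219.60379028320312, 255.61317443847656), (18.54367446899414, 27.472108840942383), 74.05460357666016) [[0.4641, 0.1218], [0.4769, 0.0755], [0.4458, 0.0666], [0.4332, 0.1126]]
```

View pics/topcrop.png

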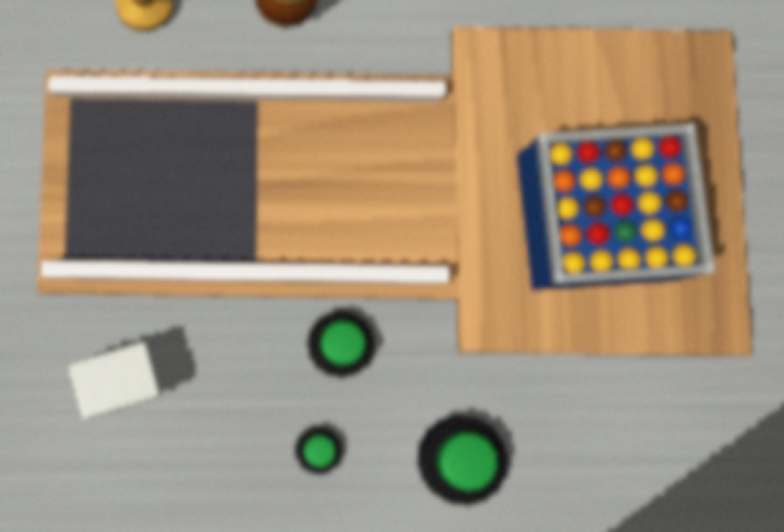

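Candidates for the button: small (294,281), about 20 mm; middle (302,242), about 29 mm; large (346,285), about 39 mm. I choose (302,242), which is 28 mm class and nearest the left rail. Next I measure the lane frame, box, and button height.

Run:
```python
from h import *
s=pickle.load(open('pics/top0.pkl','rb')); im=s['image']; hsv=cv2.cvtColor(im,cv2.COLOR_BGR2HSV)
# plate
m=np.zeros(im.shape[:2],'uint8'); m[150:220,195:290]=((im.max(2)<90)[150:220,195:290])
p=np.argwhere(m)[:,::-1].astype(np.float32); rr=cv2.minAreaRect(p); print('plate',rr,[ray(s,*q,.012).round(4)[:2].tolist() for q in cv2.boxPoints(rr)])
# box rim: low sat
m=np.zeros(im.shape[:2],'uint8'); a=(slice(155,235),slice(360,442)); m[a]=((hsv[...,1]<70)&(im.max(2)>100))[a]
k,l,st,ce=cv2.connectedComponentsWithStats(m);i=1+np.argmax(st[1:,4]);print(st[i])
p=np.argwhere(l==i)[:,::-1].astype(np.float32); rr=cv2.minAreaRect(p); bp=cv2.boxPoints(rr)
W=np.array([ray(s,*q,.067)[:2] for q in bp]);print('box',rr,W.round(4),W.mean(0),[np.linalg.norm(W[i]-W[i-1]) for i in range(4)],np.degrees(np.arctan2(*(W[1]-W[0])[::-1])),np.degrees(np.arctan2(*(W[2]-W[1])[::-1])))
# wood outline
m=cv2.inRange(hsv,(8,60,90),(25,255,255)); k,l,st,ce=cv2.connectedComponentsWithStats(m)
for i in range(1,k):
    if st[i,4]>800:
        p=np.argwhere(l==i)[:,::-1].astype(np.float32); 
        print(st[i]); q=p[p[:,0]>341]; rr=cv2.minAreaRect(q) if len(q)>50 else 0
        if rr: print('apron',rr,[ray(s,*w,.012).round(4)[:2].tolist() for w in cv2.boxPoints(rr)])
# button triangulate
s2=pickle.load(open('pics/scene0.pkl','rb'))
def P(s): K=np.array([[s['fx'],0,s['cx']],[0,s['fy'],s['cy']],[0,0,1]]); return K@np.c_[s['R'],s['t']]
for a,b in (((301.88,242.12),(245.92,159.62)),):
    X=cv2.triangulatePoints(P(s),P(s2),np.array(a),np.array(b)).ravel();X=X[:3]/X[3];print('btn',X,proj(s,X),proj(s2,X))
o=s['obs'];from scipy.spatial.transform import Rotation as Ro
print(Ro.from_euler('xyz',o['orientation'],degrees=True).as_matrix().round(3))
```

```text
plate ((236.99996948242188, 183.99998474121094), (55.99999237060547, 65.99998474121094), 90.0) [[0.6399, 0.1261], [0.639, 0.0025], [0.5333, 0.004], [0.5344, 0.1248]]
[ 368  164   67   59 1029]
box ((401.5399475097656, 192.77999877929688), (57.982757568359375, 60.52834701538086), 81.8698959350586) [[ 0.6008 -0.1628]
 [ 0.6151 -0.2674]
 [ 0.5153 -0.2735]
 [ 0.5017 -0.1712]] [ 0.55821186 -0.21873249] [np.float64(0.09939865290290208), np.float64(0.10562595877833163), np.float64(0.09999726690102105), np.float64(0.10313732833086466)] -82.19423692749677 -176.53160211526932
[192  46 151  15 881]
[  193   129   256   118 14485]
apron ((395.0, 187.5), (117.0, 106.0), 90.0) [[0.6907, -0.1349], [0.6892, -0.3367], [0.4685, -0.3175], [0.4703, -0.1253]]
btn [ 0.47751686 -0.05161523  0.01607749] (np.float64(301.4479570833115), np.float64(242.25616999462494)) (np.float64(245.60150426412912), np.float64(159.57357796752055))
[[-0.001 -0.907 -0.422]
 [ 0.001 -0.422  0.907]
 [-1.     0.     0.002]]
```

Run:
```python
from h import *
s=pickle.load(open('pics/top0.pkl','rb'))
c=np.array([[541,135],[696,122],[714,272],[556,285]])
W=np.array([ray(s,*(q/2.8+[180,120]),.067)[:2] for q in c]);print(W.round(4),W.mean(0))
for i in range(4):
    d=W[i]-W[i-1];print(np.linalg.norm(d).round(4),np.degrees(np.arctan2(d[1],d[0])).round(1))
s2=pickle.load(open('pics/scene0.pkl','rb'))
print('rack bases',[ray(s2,*q,0).round(3)[:2] for q in((75,92),(45,80),(110,70),(5,160),(45,115))])
print(proj(s2,[.285,-.612,.25]), proj(s2,[.285,-.612,.0]))
s=pickle.load(open('pics/wrist0.pkl','rb'));cv2.imwrite('pics/w0.png',s['image'])
```

```text
[[ 0.6009 -0.1727]
 [ 0.6084 -0.2689]
 [ 0.5154 -0.2725]
 [ 0.5084 -0.1765]] [ 0.55826886 -0.22264888]
0.0926 2.4
0.0965 -85.6
0.0931 -177.8
0.0962 94.2
rack bases [array([ 0.398, -0.546]), array([ 0.384, -0.65 ]), array([ 0.287, -0.517]), array([ 0.649, -0.542]), array([ 0.497, -0.559])]
(np.float64(44.659474251978565), np.float64(-34.21742788585257)) (np.float64(80.51157266998786), np.float64(62.396563106813346))
```

View pics/w0.png

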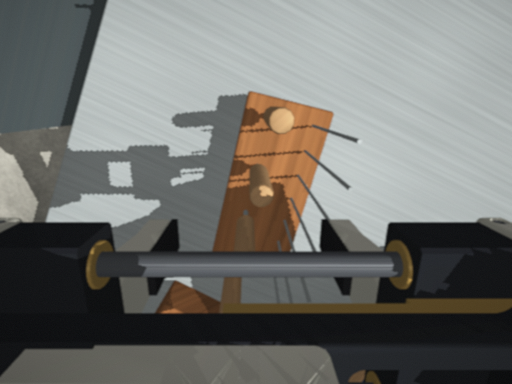

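{"fn": "send_rows", "kwargs": {
  "deltas": [
    {"dx": -50},
    {"dx": -50},
    {"ax": 1.75},
    {"ax": 1.75},
    {"ax": 1.75},
    {"dy": -23,"dz": 46,"fingers": 0.45},
    {"dy": -23,"dz": 46,"fingers": 0.45},
    {"dy": -23,"dz": 46,"fingers": 0.45},
    {"dy": -23,"dz": 46,"fingers": 0.45},
    {"dy": -23,"dz": 46,"fingers": 0.45},
    {"dy": -23,"dz": 46,"fingers": 0.45},
    {"dy": -23,"dz": 46,"fingers": 0.45}
  ]
}}

```text
validation failed for argument at $.de...
```

{"fn": "send_rows", "kwargs": {
  "deltas": [
    {"dx": -50,"dy": 0,"dz": 0,"ax": 0,"ay": 0,"az": 0,"fingers": 0.45},
    {"dx": -50,"dy": 0,"dz": 0,"ax": 0,"ay": 0,"az": 0,"fingers": 0.45},
    {"dx": 0,"dy": 0,"dz": 0,"ax": 1.75,"ay": 0,"az": 0,"fingers": 0.45},
    {"dx": 0,"dy": 0,"dz": 0,"ax": 1.75,"ay": 0,"az": 0,"fingers": 0.45},
    {"dx": 0,"dy": 0,"dz": 0,"ax": 1.75,"ay": 0,"az": 0,"fingers": 0.45}
  ]
}}

```text
clock: 0.78
tool_pos: [0.2849, -0.6117, 0.3513]
orientation: [17.7, 90.0, 106.1]
force: [0.3, 0.1, -0.1]
opening: 0.0435
```

{"fn": "send_rows", "kwargs": {
  "deltas": [
    {"dx": 0,"dy": -22,"dz": 46,"ax": 0,"ay": 0,"az": 0,"fingers": 0.45},
    {"dx": 0,"dy": -22,"dz": 46,"ax": 0,"ay": 0,"az": 0,"fingers": 0.45},
    {"dx": 0,"dy": -22,"dz": 46,"ax": 0,"ay": 0,"az": 0,"fingers": 0.45},
    {"dx": 0,"dy": -22,"dz": 46,"ax": 0,"ay": 0,"az": 0,"fingers": 0.45},
    {"dx": 0,"dy": -22,"dz": 46,"ax": 0,"ay": 0,"az": 0,"fingers": 0.45},
    {"dx": 20,"dy": -22,"dz": 46,"ax": 0,"ay": 0,"az": 0,"fingers": 0.45},
    {"dx": 40,"dy": -22,"dz": 46,"ax": 0,"ay": 0,"az": 0,"fingers": 0.45},
    {"dx": 40,"dy": -22,"dz": 46,"ax": 0,"ay": 0,"az": 0,"fingers": 0.45},
    {"dx": 40,"dy": 0,"dz": 46,"ax": 0,"ay": 0,"az": 0,"fingers": 0.45},
    {"dx": 0,"dy": 0,"dz": 0,"ax": 0,"ay": 0,"az": 0,"fingers": 0.45}
  ]
}}

```text
clock: 2.02
tool_pos: [0.4665, -0.2024, 0.2113]
orientation: [78.2, 89.6, 167.1]
force: [0.6, -0.6, 1.0]
opening: 0.0398
```

```bash
cat >> h.py <<'E'
from scipy.spatial.transform import Rotation as Ro
def wsnap(fn):
    s=snap('wrist',fn); o=s['obs']
    Rt=Ro.from_euler('xyz',o['orientation'],degrees=True).as_matrix(); H=np.array(s['hand_eye'])
    Rc=Rt@H[:3,:3]; c=Rt@H[:3,3]+o['tool_pos']; s['R']=Rc.T; s['t']=-Rc.T@c
    pickle.dump(s,open('pics/'+fn+'.pkl','wb')); print(o['tool_pos'],o['orientation'],o['force'],o['opening']); return s
# lane frame
th=np.radians(88.75); E_=np.array([np.cos(th),np.sin(th)]); N_=np.array([-E_[1],E_[0]]); M=np.array([.5807,-.1205])
def lane(X): d=np.array(X)[:2]-M; return np.array([d@E_,d@N_])
def world(x,y,z): return np.r_[M+x*E_+y*N_,z]
E
python3 -c "
from h import *
s=wsnap('w1')"
```

```text
[ 0.4665017  -0.20241441  0.21126138] [ 78.21109094  89.64999331 167.10475423] [ 0.5998555  -0.62458084  0.95647869] 0.03977099173723872
```

View pics/w1.png

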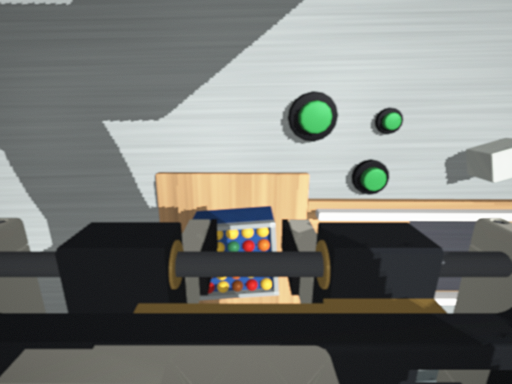

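Run:
```python
from h import *
s=pickle.load(open('pics/w1.pkl','rb')); s0=pickle.load(open('pics/top0.pkl','rb')); s2=pickle.load(open('pics/scene0.pkl','rb'))
im=s['image'];hsv=cv2.cvtColor(im,cv2.COLOR_BGR2HSV)
m=cv2.inRange(hsv,(50,100,50),(80,255,255));k,l,st,ce=cv2.connectedComponentsWithStats(m)
for i in range(1,k):
    if st[i,4]>80: print(ce[i],st[i],ray(s,*ce[i],.02).round(4),'d',(ray(s,ce[i][0]+st[i,2]/2,ce[i][1],.02)-ray(s,ce[i][0]-st[i,2]/2,ce[i][1],.02))[1])
    if abs(ce[i][0]-372)<6: b=ce[i]
A=[];B=[]
for q,(u,v) in ((s,b),(s0,(301.88,242.12)),(s2,(245.92,159.62))):
    d=np.array([(u-q['cx'])/q['fx'],(v-q['cy'])/q['fy'],1.]);R=np.array(q['R']);c=-R.T@q['t'];d=R.T@d;d/=np.linalg.norm(d);Pm=np.eye(3)-np.outer(d,d);A.append(Pm);B.append(Pm@c)
X=np.linalg.solve(sum(A),sum(B));print('btn',X,lane(X)); print('w+top',np.linalg.solve(A[0]+A[1],B[0]+B[1]))
# left rail outer edges at few columns, world z=.03
for u in (340,400,460):
    col=im[185:240,u].astype(int).min(1); print(u,col[10:40].tolist())
for q in ((320,212),(460,212)): print(ray(s,*q,.03),lane(ray(s,*q,.03)))
print('deck left edge lane x',lane(ray(s,308,190,.012)),lane(ray(s,158,190,.012)))
```

```text
[315.18872017 116.62147505] [298 100  35  34 922] [ 0.4038 -0.1282  0.02  ] d 0.03949307914593715
[391.57342657 120.82517483] [382 112  20  19 286] [ 0.4101 -0.0414  0.02  ] d 0.022665062958204613
[373.5627451  178.65294118] [361 167  26  25 510] [ 0.4776 -0.0547  0.02  ] d 0.031225206597207317
[233.02247191 246.73033708] [228 242  11  10  89] [ 0.5651 -0.2267  0.02  ] d 0.014204676746343653
btn [ 0.47794015 -0.05205186  0.01593348] [0.06619016 0.10422858]
w+top [ 0.47823067 -0.05261896  0.015805  ]
340 [202, 205, 201, 164, 108, 92, 119, 143, 150, 151, 149, 149, 149, 162, 182, 192, 195, 221, 246, 253, 253, 253, 253, 253, 253, 232, 162, 93, 41, 25]
400 [206, 209, 205, 177, 116, 89, 107, 138, 148, 151, 147, 144, 142, 156, 176, 188, 192, 212, 241, 253, 253, 253, 253, 253, 252, 238, 168, 91, 41, 24]
460 [199, 201, 202, 187, 128, 84, 101, 133, 145, 144, 141, 138, 139, 148, 165, 180, 185, 199, 234, 251, 253, 252, 252, 252, 253, 238, 156, 89, 84, 87]
[ 0.51523737 -0.11944871  0.03      ] [-0.00037702  0.06546999]
[0.51853337 0.04933818 0.03      ] [0.16844161 0.06585683]
deck left edge lane x [-0.0125537   0.08767494] [-0.19928334  0.08724021]
```

{"fn": "send_rows", "kwargs": {
  "deltas": [
    {"dx": 40,"dy": 0,"dz": -9,"ax": 0,"ay": 0,"az": 0,"fingers": 0.45},
    {"dx": 40,"dy": 0,"dz": -9,"ax": 0,"ay": 0,"az": 0,"fingers": 0.45},
    {"dx": 40,"dy": 0,"dz": 0,"ax": 0,"ay": 0,"az": 0,"fingers": 0.45},
    {"dx": 30,"dy": 0,"dz": 0,"ax": 0,"ay": 0,"az": 0,"fingers": 0.45},
    {"dx": 0,"dy": 0,"dz": 0,"ax": 0,"ay": 0,"az": 0,"fingers": 0.45}
  ]
}}

```text
clock: 2.7
tool_pos: [0.4672, -0.2241, 0.0633]
orientation: [89.1, 89.8, 177.7]
force: [-0.3, -0.2, 0.4]
opening: 0.0393
```

```bash
python3 -c "
from h import *
s=wsnap('w2');snap('top','top2')
o=ctrl.get_obs();print(lane(o['tool_pos']))
cv2.imwrite('pics/top2c.png',cv2.resize(cv2.imread('pics/top2.png')[120:310,180:460],None,fx=2.8,fy=2.8,interpolation=cv2.INTER_CUBIC))
"
```

```text
[ 0.46723541 -0.22406603  0.06333786] [ 89.07326796  89.81939566 177.72135024] [-0.29211747 -0.16732852  0.44660479] 0.03932746866347117
[-0.1058988   0.10936035]
```

View pics/w2.png

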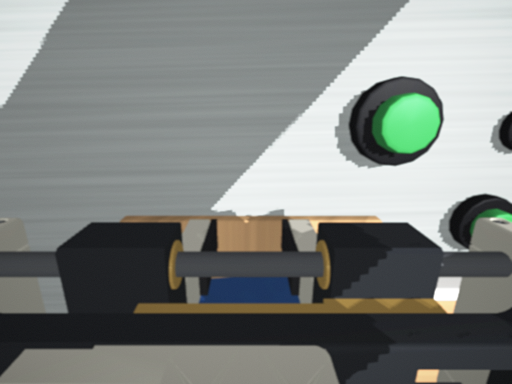

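View pics/top2c.png

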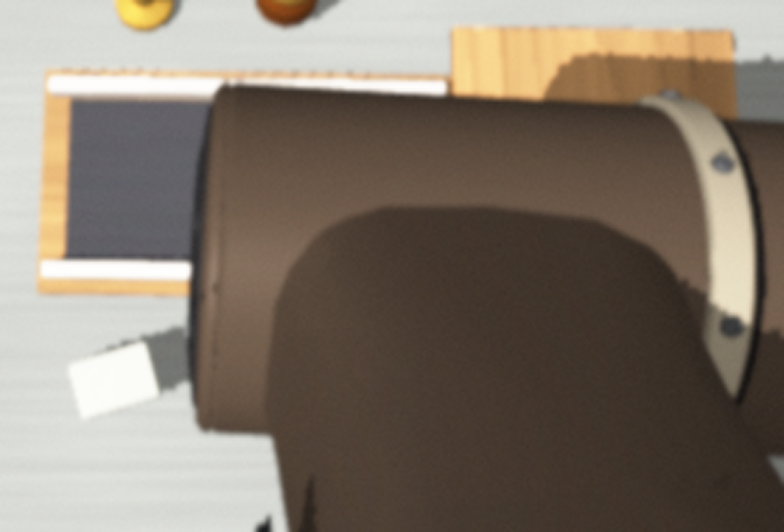

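{"fn": "send_rows", "kwargs": {
  "deltas": [
    {"dx": 2,"dy": -10,"dz": 2,"ax": 0,"ay": 0,"az": 0,"fingers": 0.45},
    {"dx": 0,"dy": -10,"dz": 1,"ax": 0,"ay": 0,"az": 0,"fingers": 0.45},
    {"dx": 0,"dy": -5,"dz": 0,"ax": 0,"ay": 0,"az": 0,"fingers": 0.45},
    {"dx": 0,"dy": -5,"dz": 0,"ax": 0,"ay": 0,"az": 0,"fingers": 0.45},
    {"dx": 0,"dy": -5,"dz": 0,"ax": 0,"ay": 0,"az": 0,"fingers": 0.45},
    {"dx": 0,"dy": -5,"dz": 0,"ax": 0,"ay": 0,"az": 0,"fingers": 0.45},
    {"dx": 0,"dy": -4,"dz": 0,"ax": 0,"ay": 0,"az": 0,"fingers": 0.45},
    {"dx": 0,"dy": -4,"dz": 0,"ax": 0,"ay": 0,"az": 0,"fingers": 0.45},
    {"dx": 0,"dy": -3,"dz": 0,"ax": 0,"ay": 0,"az": 0,"fingers": 0.45},
    {"dx": 0,"dy": 0,"dz": 0,"ax": 0,"ay": 0,"az": 0,"fingers": 0.45}
  ]
}}

```text
clock: 4.05
tool_pos: [0.5197, -0.2214, 0.0624]
orientation: [-99.5, 90.0, -10.8]
force: [-0.9, 0.2, -0.7]
opening: 0.0394
```

```bash
python3 -c "
from h import *
s=wsnap('w3')
o=ctrl.get_obs();print(lane(o['tool_pos']))
"
```

```text
[ 0.51967833 -0.22138863  0.06243007] [-99.51565215  89.96039674 -10.79447725] [-0.89040172  0.15829898 -0.73066641] 0.03936624745294496
[-0.10218586  0.05881986]
```

View pics/w3.png

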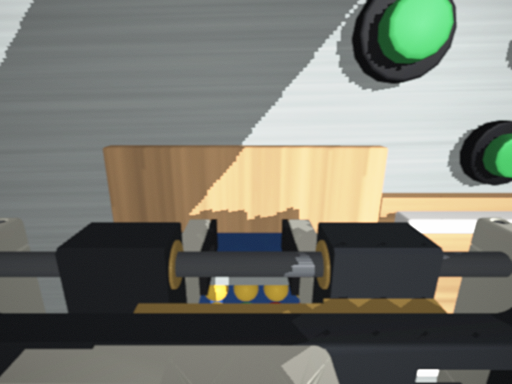

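{"fn": "send_rows", "kwargs": {
  "deltas": [
    {"dx": 0,"dy": 10,"dz": 0,"ax": 0,"ay": 0,"az": 0,"fingers": 0.45},
    {"dx": -50,"dy": 5,"dz": 0,"ax": 0,"ay": 0,"az": 0,"fingers": 0.45},
    {"dx": -50,"dy": 0,"dz": 0,"ax": 0,"ay": 0,"az": 0,"fingers": 0.45},
    {"dx": -40,"dy": 0,"dz": -30,"ax": 0,"ay": 0,"az": 0,"fingers": 0.45},
    {"dx": 0,"dy": -35,"dz": -40,"ax": 0,"ay": 0,"az": 0,"fingers": 0.45},
    {"dx": 0,"dy": -38,"dz": -30,"ax": 0,"ay": 0,"az": 0,"fingers": 0.45}
  ]
}}

```text
clock: 4.85
tool_pos: [0.5754, -0.324, 0.2043]
orientation: [-100.4, 89.8, -11.7]
force: [1.0, 0.9, 0.3]
opening: 0.0394
```

{"fn": "send_rows", "kwargs": {
  "deltas": [
    {"dx": 0,"dy": 0,"dz": 0,"ax": -2,"ay": 0,"az": 0,"fingers": 0.45},
    {"dx": 0,"dy": 0,"dz": 0,"ax": -2,"ay": 0,"az": 0,"fingers": 0.45},
    {"dx": 0,"dy": 0,"dz": 0,"ax": -2,"ay": 0,"az": 0,"fingers": 0.45},
    {"dx": 0,"dy": 0,"dz": 0,"ax": -2,"ay": 0,"az": 0,"fingers": 0.45},
    {"dx": 0,"dy": 0,"dz": 0,"ax": -2,"ay": 0,"az": 0,"fingers": 0.45},
    {"dx": 0,"dy": 0,"dz": 0,"ax": -2,"ay": 0,"az": 0,"fingers": 0.45},
    {"dx": 0,"dy": 0,"dz": 0,"ax": -2,"ay": 0,"az": 0,"fingers": 0.45},
    {"dx": 0,"dy": 0,"dz": 0,"ax": -2,"ay": 0,"az": 0,"fingers": 0.45},
    {"dx": 0,"dy": 0,"dz": 0,"ax": -2,"ay": 0,"az": 0,"fingers": 0.45},
    {"dx": 0,"dy": 0,"dz": 0,"ax": 0,"ay": 0,"az": 0,"fingers": 0.45}
  ]
}}

```text
clock: 6.1
tool_pos: [0.5745, -0.3225, 0.2026]
orientation: [174.9, 90.0, -6.4]
force: [-1.1, -0.1, 0.5]
opening: 0.0393
```

```bash
python3 -c "
from h import *
s=wsnap('w4');snap('scene','scene4')
o=ctrl.get_obs();print(lane(o['tool_pos']))
"
```

```text
[ 0.57452257 -0.32250206  0.20259667] [174.92142751  89.97475598  -6.42711389] [-1.0973337  -0.09796705  0.52226593] 0.03926329013890491
[-0.20210502  0.00166197]
```

View pics/w4.png

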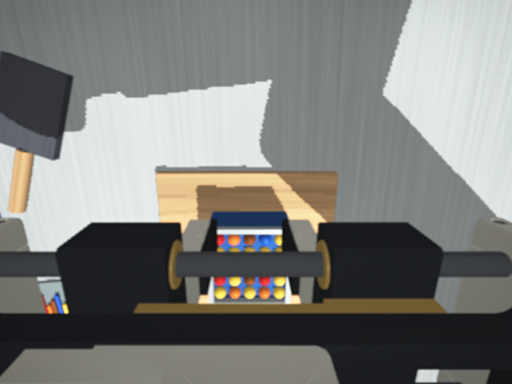

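View pics/scene4.png

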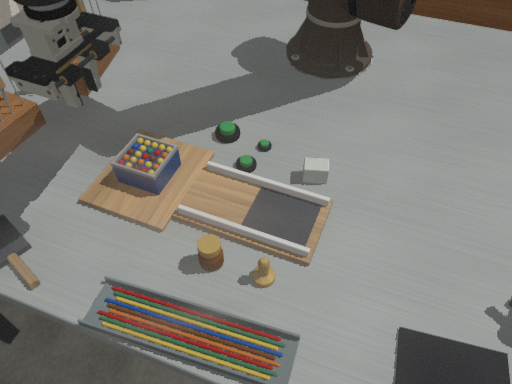

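Run:
```python
import cv2
a=cv2.imread('pics/scene4.png')[125:205,100:200]; a=cv2.resize(a,None,fx=6,fy=6,interpolation=cv2.INTER_CUBIC)
b=cv2.imread('pics/w4.png')[200:310,190:310]; b=cv2.resize(b,None,fx=5,fy=5,interpolation=cv2.INTER_CUBIC)
cv2.imwrite('pics/s4c.png',a);cv2.imwrite('pics/w4c.png',b)
```

```text
(no output)
```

View pics/s4c.png

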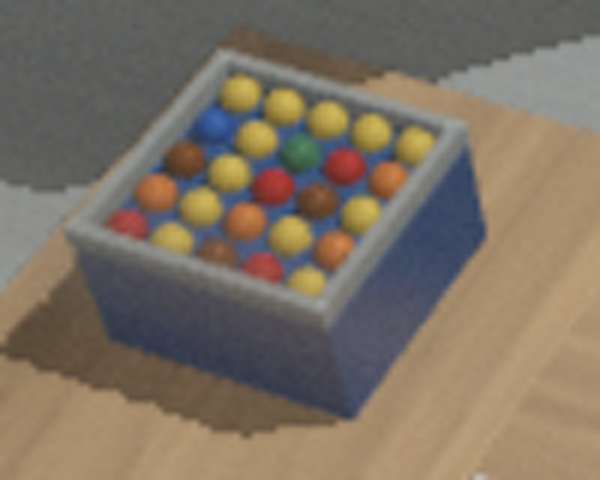

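View pics/w4c.png

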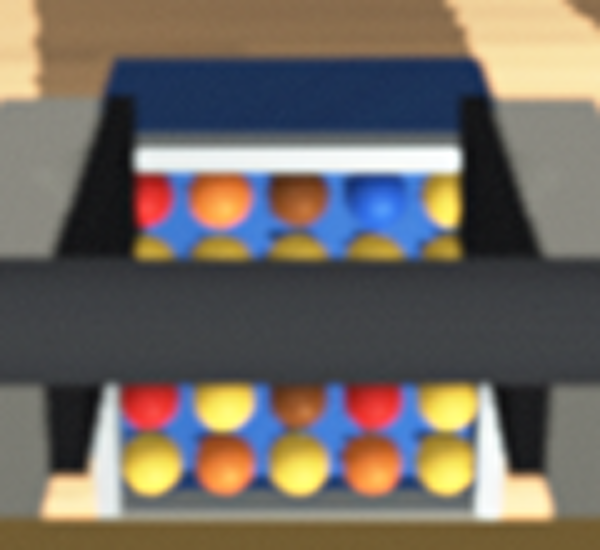

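Run:
```python
from h import *
s=pickle.load(open('pics/scene4.pkl','rb'))
c=np.array([[222,48],[467,122],[325,318],[72,232]])
W=np.array([lane(ray(s,*(q/6+[100,125]),.067)) for q in c]);print(W.round(4),W.mean(0))
for i in range(4):
    d=W[i]-W[i-1];print(np.linalg.norm(d).round(4),np.degrees(np.arctan2(d[1],d[0])).round(1))
w=pickle.load(open('pics/w4.pkl','rb'))
f=lambda x,y,z: lane(ray(w,x/5+190,y/5+200,z)).round(4)
print('bottom back corners',f(115,58,.012),f(480,58,.012)); print('top back',f(140,133,.067),f(460,133,.067)); print('front lid sides',f(95,505,.067),f(498,505,.067))
print('apron',[lane(ray(w,*q,.012)).round(4) for q in((156,172),(337,172))])
```

```text
[[-0.1486  0.0456]
 [-0.0533  0.0454]
 [-0.0514 -0.0477]
 [-0.1457 -0.0464]] [-0.09974184 -0.00077089]
0.092 91.8
0.0953 -0.2
0.093 -88.8
0.0943 179.2
bottom back corners [-0.1524 -0.0429] [-0.1523  0.0477]
top back [-0.1574 -0.0307] [-0.1573  0.0364]
front lid sides [-0.0649 -0.044 ] [-0.0648  0.048 ]
apron [array([-0.203 , -0.1088]), array([-0.2027,  0.1065])]
```

{"fn": "send_rows", "kwargs": {
  "deltas": [
    {"dx": 45,"dy": 0,"dz": 0,"ax": 0,"ay": 0,"az": 0,"fingers": 0.45},
    {"dx": 45,"dy": 0,"dz": 1,"ax": 0,"ay": 0,"az": 0,"fingers": 0.45},
    {"dx": 35,"dy": 0,"dz": 0,"ax": 0,"ay": 0,"az": 0,"fingers": 0.45},
    {"dx": 16,"dy": 0,"dz": 0,"ax": 0,"ay": 0,"az": 0,"fingers": 0.45},
    {"dx": 0,"dy": -15,"dz": 0,"ax": 0,"ay": 0,"az": 0,"fingers": 0.45},
    {"dx": 0,"dy": -15,"dz": 0,"ax": 0,"ay": 0,"az": 0,"fingers": 0.45},
    {"dx": 0,"dy": -6,"dz": 0,"ax": 0,"ay": 0,"az": 0,"fingers": 0.45},
    {"dx": 0,"dy": -6,"dz": 0,"ax": 0,"ay": 0,"az": 0,"fingers": 0.45},
    {"dx": 0,"dy": -6,"dz": 0,"ax": 0,"ay": 0,"az": 0,"fingers": 0.45},
    {"dx": 0,"dy": -6,"dz": 0,"ax": 0,"ay": 0,"az": 0,"fingers": 0.45},
    {"dx": 0,"dy": -6,"dz": 0,"ax": 0,"ay": 0,"az": 0,"fingers": 0.45},
    {"dx": 0,"dy": -6,"dz": 0,"ax": 0,"ay": 0,"az": 0,"fingers": 0.45}
  ]
}}

```text
clock: 7.7
tool_pos: [0.5753, -0.2564, 0.0614]
orientation: [63.8, 90.0, -117.5]
force: [-0.0, -5.6, 3.9]
opening: 0.0391
```

```bash
python3 -c "
from h import *
s=wsnap('w5');snap('scene','scene5')
o=ctrl.get_obs();print(lane(o['tool_pos']))
a=cv2.imread('pics/scene5.png')[100:260,90:340]; cv2.imwrite('pics/s5c.png',cv2.resize(a,None,fx=3.2,fy=3.2,interpolation=cv2.INTER_CUBIC))
"
```

```text
[ 0.57531144 -0.25640383  0.06143756] [  63.84293016   89.99383224 -117.45187303] [-0.03292151 -5.57349932  3.92402933] 0.039067064259525865
[-0.13527035  0.00253858]
```

View pics/s5c.png

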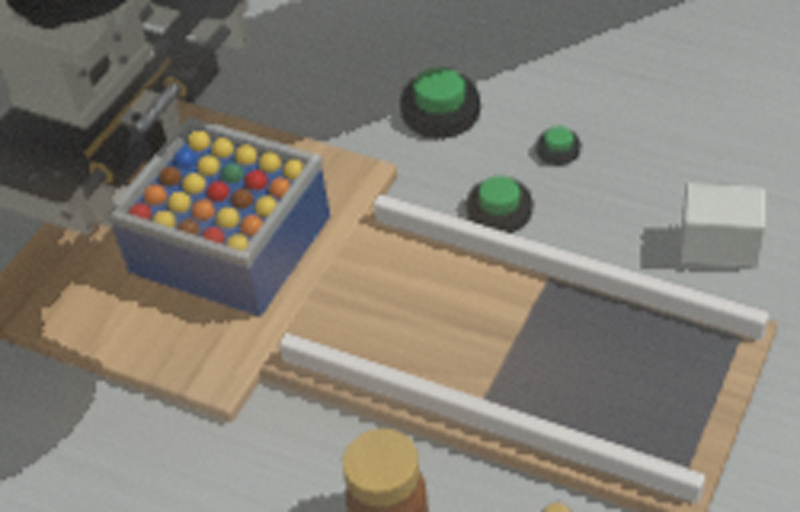

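View pics/w5.png

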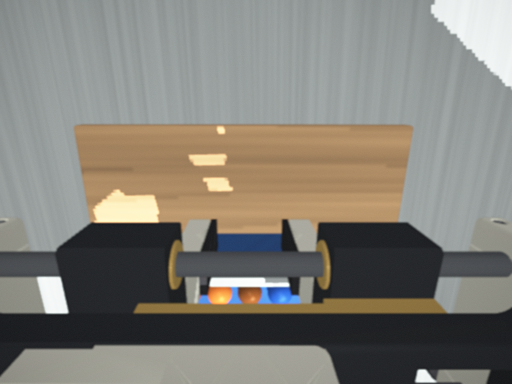

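Run:
```python
from h import *
s=pickle.load(open('pics/scene5.pkl','rb'))
f=lambda x,y,z: lane(ray(s,x/3.2+90,y/3.2+100,z)).round(4)
W=np.array([f(*q,.067) for q in((209,122),(322,155),(248,262),(114,215))]);print(W,W.mean(0))
for i in range(4):
    d=W[i]-W[i-1];print(np.linalg.norm(d).round(4),np.degrees(np.arctan2(d[1],d[0])).round(1))
print('bottom front',f(262,312,.012),f(328,213,.012))
print('rail L inner top edge near/far',f(379,215,.03),f(757,334,.03),'outer',f(383,198,.03),f(770,317,.03))
print('rail R inner',f(290,338,.03),f(702,478,.03),'outer',f(284,354,.03),f(695,494,.03))
```

```text
[[-0.1058  0.0465]
 [-0.0255  0.0472]
 [-0.0235 -0.0467]
 [-0.1162 -0.0444]] [-0.06775  0.00065]
0.0915 83.5
0.0803 0.5
0.0939 -88.8
0.0927 178.6
bottom front [-0.0278 -0.0405] [-0.0294  0.0481]
rail L inner top edge near/far [0.0112 0.0446] [0.2593 0.0427] outer [0.0069 0.0589] [0.2628 0.0579]
rail R inner [ 0.0071 -0.0631] [ 0.2599 -0.0634] outer [ 0.0096 -0.0748] [ 0.2596 -0.0744]
```

Run:
```python
from h import *
s=pickle.load(open('pics/scene5.pkl','rb'))
im=s['image'].copy()
big=cv2.resize(im[150:235,160:260],None,fx=8,fy=8,interpolation=cv2.INTER_CUBIC)
def mk(x,y,z,c):
    u,v=proj(s,world(x,y,z)); cv2.circle(big,(int((u-160+.5)*8),int((v-150+.5)*8)),3,c,-1)
for x in np.arange(0,.27,.02):
    for y,c in((.056,(0,0,255)),(.066,(0,255,0)),(-.056,(0,0,255)),(-.066,(0,255,0))): mk(x,y,.03,c)
    for y in(.056,-.056): mk(x,y,.012,(255,0,255))
cv2.imwrite('pics/s5z.png',big)
```

```text
(no output)
```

View pics/s5z.png

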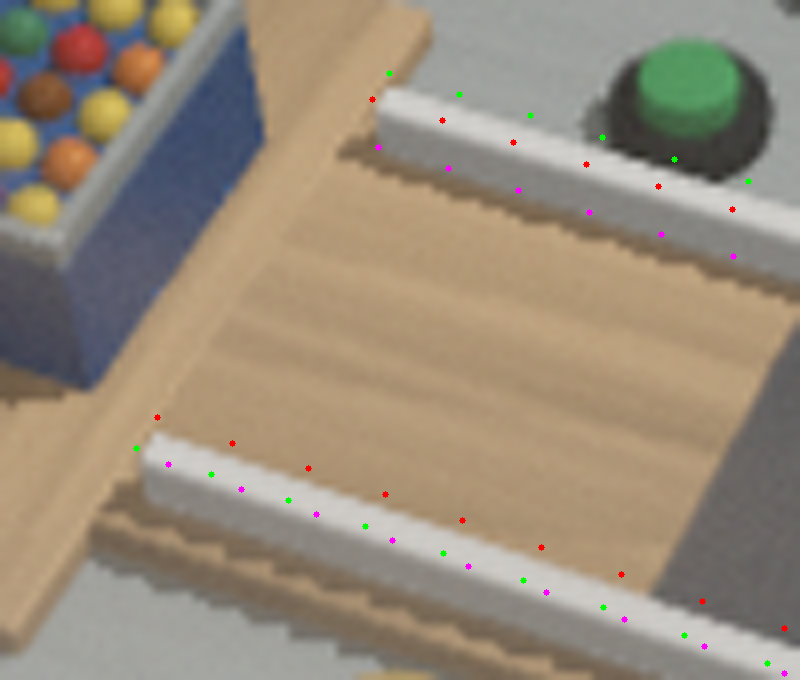

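{"fn": "send_rows", "kwargs": {
  "deltas": [
    {"dx": 0,"dy": 8,"dz": 0,"ax": 0,"ay": 0,"az": 0,"fingers": 0.45},
    {"dx": -45,"dy": 4,"dz": 0,"ax": 0,"ay": 0,"az": 0,"fingers": 0.45},
    {"dx": -50,"dy": 0,"dz": 0,"ax": 0,"ay": 0,"az": 0,"fingers": 0.45},
    {"dx": -45,"dy": 0,"dz": 0,"ax": 0,"ay": 0,"az": 0,"fingers": 0.45},
    {"dx": 0,"dy": -50,"dz": 0,"ax": 0,"ay": 0,"az": 0,"fingers": 0.45},
    {"dx": 0,"dy": -50,"dz": 0,"ax": 0,"ay": 0,"az": 0,"fingers": 0.45},
    {"dx": 0,"dy": -50,"dz": 0,"ax": 0,"ay": 0,"az": 0,"fingers": 0.45},
    {"dx": 0,"dy": -50,"dz": 0,"ax": 0,"ay": 0,"az": 0,"fingers": 0.45},
    {"dx": 0,"dy": -50,"dz": 0,"ax": 0,"ay": 0,"az": 0,"fingers": 0.45},
    {"dx": 0,"dy": 0,"dz": 0,"ax": 0,"ay": 0,"az": 0,"fingers": 0.45}
  ]
}}

```text
clock: 9.05
tool_pos: [0.5804, -0.0159, 0.2008]
orientation: [-28.3, 89.9, 150.6]
force: [-0.4, -0.1, -0.2]
opening: 0.039
```

```bash
python3 -c "
from h import *
s=wsnap('w6')
o=ctrl.get_obs();print(lane(o['tool_pos']))
cv2.imwrite('pics/w6c.png',cv2.resize(s['image'][0:260,130:380],None,fx=3,fy=3,interpolation=cv2.INTER_CUBIC)[180:])
"
```

```text
[ 0.58040084 -0.01585045  0.20082347] [-28.29158927  89.92258582 150.62455213] [-0.35890096 -0.13757321 -0.16108754] 0.038974105763884194
[0.1031749  0.00267707]
```

View pics/w6c.png

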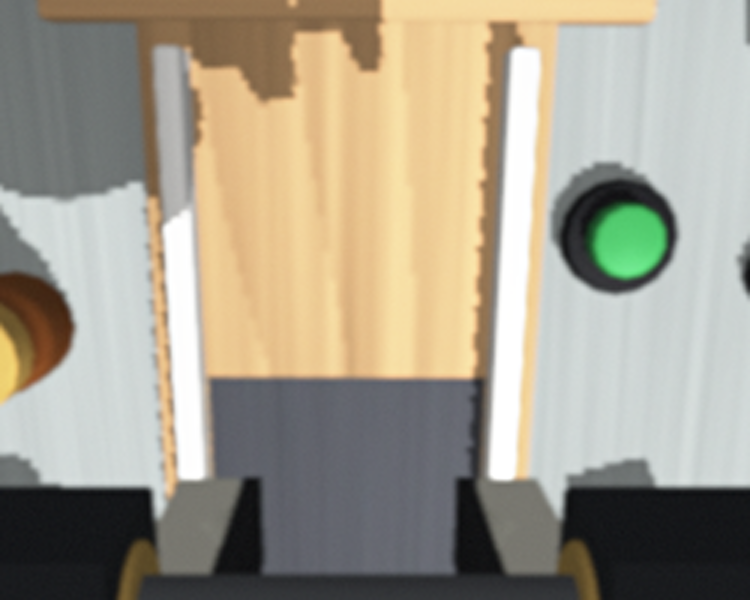

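Run:
```python
from h import *
s=pickle.load(open('pics/w6.pkl','rb'))
big=cv2.resize(s['image'][0:240,130:380],None,fx=3,fy=3,interpolation=cv2.INTER_CUBIC)[:600]
cv2.imwrite('pics/w6d.png',big)
g=s['image'].min(2).astype(int)
for v in (90,120,140,160,190):
    print(v,'L',g[v,180:202].tolist(),'R',g[v,290:312].tolist())
```

```text
90 L [81, 117, 153, 170, 174, 177, 178, 181, 181, 172, 153, 135, 122, 108, 95, 94, 114, 131, 137, 135, 135, 135] R [158, 134, 100, 84, 86, 87, 94, 108, 133, 185, 239, 253, 254, 253, 253, 253, 254, 253, 246, 205, 159, 148]
120 L [68, 65, 85, 129, 163, 174, 176, 177, 179, 181, 178, 165, 148, 143, 152, 156, 150, 149, 150, 152, 152, 145] R [119, 99, 87, 83, 88, 100, 120, 158, 224, 252, 255, 254, 254, 254, 254, 254, 252, 227, 170, 149, 150, 164]
140 L [149, 135, 119, 119, 177, 242, 253, 253, 253, 253, 254, 254, 254, 242, 203, 171, 157, 148, 147, 150, 151, 152] R [137, 101, 84, 87, 102, 119, 160, 227, 253, 255, 254, 254, 254, 254, 254, 250, 205, 156, 150, 156, 174, 195]
160 L [160, 142, 140, 134, 117, 151, 231, 252, 254, 253, 253, 253, 254, 254, 244, 205, 172, 157, 145, 146, 150, 151] R [99, 81, 84, 99, 121, 165, 231, 254, 255, 255, 254, 254, 255, 255, 250, 193, 152, 150, 159, 181, 203, 204]
190 L [204, 191, 169, 145, 141, 136, 128, 173, 241, 253, 253, 253, 253, 254, 254, 251, 235, 193, 159, 129, 108, 91] R [56, 76, 106, 145, 212, 251, 255, 255, 255, 255, 255, 255, 252, 205, 156, 153, 163, 185, 205, 207, 202, 201]
```

View pics/w6d.png

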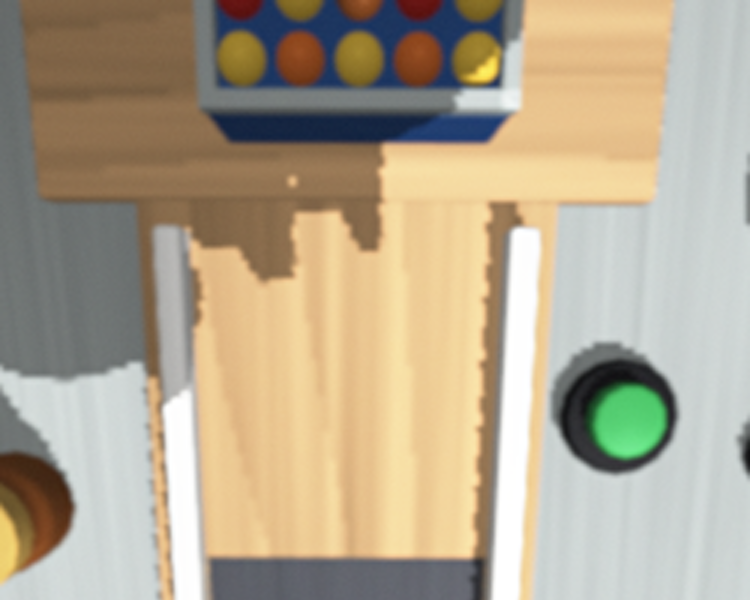

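Run:
```python
from h import *
s=pickle.load(open('pics/w6.pkl','rb'))
f=lambda x,y,z: lane(ray(s,(x+.5)/3-.5+130,(y+.5)/3-.5,z)).round(4)
print('box bottom',f(231,140,.012),f(490,140,.012)); print('lid',f(203,108,.067),f(521,108,.067))
print('apron',f(38,199,.012),f(655,202,.012))
for v,a,b,c,d in((90,181.5,190.5,299.2,309.3),(120,182.8,192.3,297.7,307.9),(160,185.2,195.1,295.3,305.2),(190,187.1,197,293.7,303.2)):
    q=[lane(ray(s,x,v,.03)).round(4) for x in(a,b,c,d)]; print(v,q, 'mid',(q[0]+q[3])/2,(q[1]+q[2])/2)
```

```text
box bottom [-0.0313 -0.0417] [-0.0316  0.0486]
lid [-0.0298 -0.0418] [-0.0301  0.0492]
apron [-0.0121 -0.1109] [-0.0118  0.1082]
90 [array([ 0.0127, -0.0667]), array([ 0.0127, -0.0575]), array([0.0124, 0.0543]), array([0.0124, 0.0647])] mid [ 0.01255 -0.001  ] [ 0.01255 -0.0016 ]
120 [array([ 0.0428, -0.0673]), array([ 0.0428, -0.0573]), array([0.0425, 0.0544]), array([0.0424, 0.0652])] mid [ 0.0426  -0.00105] [ 0.04265 -0.00145]
160 [array([ 0.0858, -0.0675]), array([ 0.0858, -0.0565]), array([0.0855, 0.054 ]), array([0.0854, 0.0649])] mid [ 0.0856 -0.0013] [ 0.08565 -0.00125]
190 [array([ 0.1204, -0.0675]), array([ 0.1204, -0.0562]), array([0.1201, 0.0539]), array([0.1201, 0.0647])] mid [ 0.12025 -0.0014 ] [ 0.12025 -0.00115]
```

{"fn": "send_rows", "kwargs": {
  "deltas": [
    {"dx": 0,"dy": 51,"dz": 0,"ax": 0,"ay": 0,"az": 0,"fingers": 0.45},
    {"dx": 0,"dy": 51,"dz": 0,"ax": 0,"ay": 0,"az": 0,"fingers": 0.45},
    {"dx": 0,"dy": 51,"dz": 0,"ax": 0,"ay": 0,"az": 0,"fingers": 0.45},
    {"dx": 0,"dy": 51,"dz": 0,"ax": 0,"ay": 0,"az": 0,"fingers": 0.45},
    {"dx": 0,"dy": 51,"dz": 0,"ax": 0,"ay": 0,"az": 0,"fingers": 0.45},
    {"dx": 0,"dy": 0,"dz": 0,"ax": 0,"ay": 0,"az": 0,"fingers": 0.45},
    {"dx": 50,"dy": 0,"dz": 0,"ax": 0,"ay": 0,"az": 0,"fingers": 0.45},
    {"dx": 50,"dy": 0,"dz": 1,"ax": 0,"ay": 0,"az": 0,"fingers": 0.45},
    {"dx": 39,"dy": 0,"dz": 0,"ax": 0,"ay": 0,"az": 0,"fingers": 0.45},
    {"dx": 0,"dy": 0,"dz": 0,"ax": 0,"ay": 0,"az": 0,"fingers": 0.45}
  ]
}}

```text
clock: 10.35
tool_pos: [0.5711, -0.2734, 0.0591]
orientation: [-11.9, 89.6, 166.8]
force: [0.1, -0.2, 0.5]
opening: 0.0396
```

```bash
python3 -c "
from h import *
o=ctrl.get_obs();print(o['tool_pos'],lane(o['tool_pos']),o['orientation'][2]-o['orientation'][0])
"
```

```text
[ 0.5710797  -0.27340756  0.05906844] [-0.15308104  0.00628235] 178.65127367759345
```

{"fn": "send_rows", "kwargs": {
  "deltas": [
    {"dx": -2,"dy": -6,"dz": -3,"ax": 0,"ay": 0,"az": 0,"fingers": 0.45},
    {"dx": 0,"dy": -4,"dz": 0,"ax": 0,"ay": 0,"az": 0,"fingers": 0.45},
    {"dx": 0,"dy": 0,"dz": 0,"ax": 0,"ay": 0,"az": 0,"fingers": 0.45}
  ]
}}

```text
clock: 10.72
tool_pos: [0.5781, -0.2632, 0.0661]
orientation: [174.2, 89.9, -7.1]
force: [-0.1, 0.6, 0.5]
opening: 0.0396
```

```bash
python3 -c "
from h import *
o=ctrl.get_obs();print(o['tool_pos'],lane(o['tool_pos']),o['orientation'][2]-o['orientation'][0])
"
```

```text
[ 0.57809748 -0.2632204   0.06610223] [-0.14274321 -0.00051152] -181.23936544440687
```

{"fn": "send_rows", "kwargs": {
  "deltas": [
    {"dx": 0,"dy": 0,"dz": 0,"ax": 0,"ay": 0,"az": 0,"fingers": 0.45}
  ]
}}

```text
clock: 10.85
tool_pos: [0.5776, -0.2635, 0.0653]
orientation: [173.9, 89.9, -7.3]
force: [-0.2, -0.6, 1.1]
opening: 0.0395
```

```bash
python3 -c "
from h import *
for i in range(4):
    o=ctrl.get_obs();print(o['clock'],o['tool_pos'],lane(o['tool_pos']),np.abs(o['qvel']).max()); ctrl.snapshot('scene')
"
```

```text
10.85 [ 0.5775578  -0.26351857  0.06531952] [-1.43053080e-01  2.15215992e-05] 0.5224791064808535
10.9 [ 0.57740234 -0.2636042   0.06505383] [-0.14314209  0.00017508] 0.37119642652976675
10.95 [ 0.57731864 -0.26361385  0.06484238] [-0.14315355  0.00025854] 0.36538787250160065
11.0 [ 0.5772113  -0.26368542  0.06464666] [-0.14322745  0.00036429] 0.17590120989186633
```

{"fn": "send_rows", "kwargs": {
  "deltas": [
    {"dx": 0,"dy": 0,"dz": 0,"ax": 0,"ay": 0,"az": 0,"fingers": 0.45},
    {"dx": 0,"dy": 0,"dz": 0,"ax": 0,"ay": 0,"az": 0,"fingers": 0.45},
    {"dx": 0,"dy": 0,"dz": 0,"ax": 0,"ay": 0,"az": 0,"fingers": 0.45},
    {"dx": 0,"dy": 0,"dz": 0,"ax": 0,"ay": 0,"az": 0,"fingers": 0.45}
  ]
}}

```text
clock: 11.55
tool_pos: [0.5772, -0.2637, 0.0644]
orientation: [3.8, 90.0, -177.5]
force: [0.2, 0.7, -0.6]
opening: 0.0395
```

```bash
python3 -c "
from h import *
o=ctrl.get_obs();print(o['clock'],o['tool_pos'],lane(o['tool_pos']),np.abs(o['qvel']).max())
"
```

```text
11.55 [ 0.57717096 -0.26365941  0.06436795] [-0.14320233  0.00040519] 0.0754071704174649
```

{"fn": "send_rows", "kwargs": {
  "deltas": [
    {"dx": 0,"dy": -5,"dz": 0,"ax": 0,"ay": 0,"az": 0,"fingers": 0.45},
    {"dx": 0,"dy": -5,"dz": 0,"ax": 0,"ay": 0,"az": 0,"fingers": 0.45},
    {"dx": 0,"dy": -6,"dz": -0.6,"ax": 0,"ay": 0,"az": 0,"fingers": 0.45},
    {"dx": 0,"dy": -6,"dz": -0.6,"ax": 0,"ay": 0,"az": 0,"fingers": 0.45},
    {"dx": 0,"dy": -6,"dz": -0.6,"ax": 0,"ay": 0,"az": 0,"fingers": 0.45},
    {"dx": 0,"dy": -6,"dz": -0.6,"ax": 0,"ay": 0,"az": 0,"fingers": 0.45},
    {"dx": 0,"dy": -6,"dz": -0.6,"ax": 0,"ay": 0,"az": 0,"fingers": 0.45},
    {"dx": 0,"dy": -6,"dz": -0.6,"ax": 0,"ay": 0,"az": 0,"fingers": 0.45},
    {"dx": 0,"dy": -6,"dz": -0.6,"ax": 0,"ay": 0,"az": 0,"fingers": 0.45},
    {"dx": 0,"dy": -6,"dz": -0.6,"ax": 0,"ay": 0,"az": 0,"fingers": 0.45},
    {"dx": 0,"dy": 0,"dz": 0,"ax": 0,"ay": 0,"az": 0,"fingers": 0.45}
  ]
}}

```text
clock: 12.92
tool_pos: [0.5835, -0.2051, 0.0645]
orientation: [-139.6, 90.0, 39.2]
force: [0.6, -0.1, 0.8]
opening: 0.0394
```

```bash
python3 -c "
from h import *
o=ctrl.get_obs();print(o['clock'],o['tool_pos'],lane(o['tool_pos']),np.abs(o['qvel']).max(),o['force'],o['orientation'][2]-o['orientation'][0])
snap('scene','scene7')
a=cv2.imread('pics/scene7.png')[130:250,130:290]; cv2.imwrite('pics/s7c.png',cv2.resize(a,None,fx=5,fy=5,interpolation=cv2.INTER_CUBIC))
"
```

```text
12.925 [ 0.5835208  -0.20511605  0.06448917] [-0.08453438 -0.00466602] 0.43638235642830436 [ 0.56153979 -0.13730411  0.84013556] 178.74871438236775
```

View pics/s7c.png

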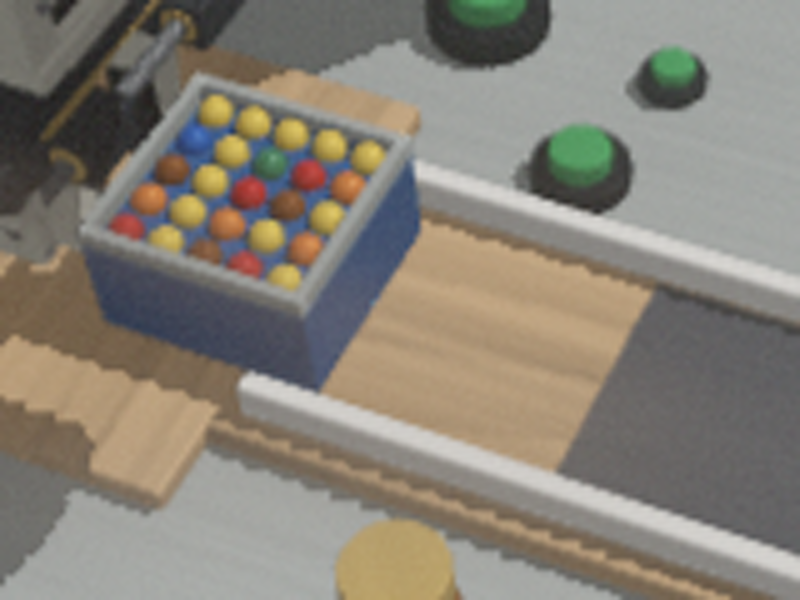

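{"fn": "send_rows", "kwargs": {
  "deltas": [
    {"dx": 0,"dy": 6,"dz": 0,"ax": 0,"ay": 0,"az": 0,"fingers": 0.45},
    {"dx": 0,"dy": 6,"dz": 0,"ax": 0,"ay": 0,"az": 0,"fingers": 0.45},
    {"dx": -45,"dy": 0,"dz": 0,"ax": 0,"ay": 0,"az": 0,"fingers": 0.45},
    {"dx": -50,"dy": 0,"dz": 0,"ax": 0,"ay": 0,"az": 0,"fingers": 0.45},
    {"dx": -45,"dy": 0,"dz": 0,"ax": 0,"ay": 0,"az": 0,"fingers": 0.45},
    {"dx": 0,"dy": -42,"dz": 0,"ax": 0,"ay": 0,"az": 0,"fingers": 0.45},
    {"dx": 0,"dy": -42,"dz": 0,"ax": 0,"ay": 0,"az": 0,"fingers": 0.45},
    {"dx": 0,"dy": -42,"dz": 0,"ax": 0,"ay": 0,"az": 0,"fingers": 0.45},
    {"dx": 0,"dy": -42,"dz": 0,"ax": 0,"ay": 0,"az": 0,"fingers": 0.45},
    {"dx": 0,"dy": -42,"dz": 0,"ax": 0,"ay": 0,"az": 0,"fingers": 0.45},
    {"dx": 0,"dy": 0,"dz": 0,"ax": 0,"ay": 0,"az": 0,"fingers": 0.45},
    {"dx": 0,"dy": 0,"dz": 0,"ax": 0,"ay": 0,"az": 0,"fingers": 0.45}
  ]
}}

```text
clock: 14.48
tool_pos: [0.5877, -0.0081, 0.2044]
orientation: [26.9, 90.0, -154.4]
force: [-0.7, 0.3, 0.0]
opening: 0.0393
```

```bash
python3 -c "
from h import *
s=wsnap('w8')
o=ctrl.get_obs();print(lane(o['tool_pos']))
cv2.imwrite('pics/w8d.png',cv2.resize(s['image'][0:230,130:380],None,fx=3,fy=3,interpolation=cv2.INTER_CUBIC)[:600])
g=s['image'].min(2).astype(int)
for v in (90,120,140,160,180):
    print(v,'L',g[v,180:202].tolist(),'R',g[v,290:316].tolist())
"
```

```text
[ 0.58771828 -0.00811951  0.20440554] [  26.917357     89.99290546 -154.35017249] [-0.71135217  0.33868829  0.0138928 ] 0.039323394042107024
[ 0.11208628 -0.00451808]
90 L [109, 110, 110, 103, 84, 70, 65, 71, 93, 135, 166, 179, 181, 181, 184, 186, 184, 180, 178, 174, 168, 154] R [119, 121, 128, 138, 151, 170, 186, 193, 182, 160, 144, 126, 110, 111, 133, 180, 238, 254, 255, 254, 254, 254, 254, 254, 249, 209]
120 L [208, 207, 207, 205, 190, 159, 122, 115, 106, 91, 106, 144, 172, 178, 180, 181, 194, 229, 245, 242, 211, 177] R [159, 164, 167, 169, 171, 166, 138, 101, 86, 87, 91, 107, 124, 160, 227, 254, 255, 255, 254, 254, 254, 254, 253, 223, 168, 150]
140 L [210, 208, 208, 207, 205, 202, 179, 146, 130, 109, 90, 139, 230, 254, 254, 254, 254, 254, 254, 255, 246, 209] R [163, 166, 170, 171, 165, 140, 101, 85, 85, 92, 107, 126, 165, 232, 255, 255, 255, 255, 255, 255, 255, 251, 198, 155, 151, 163]
160 L [212, 211, 209, 209, 209, 205, 198, 178, 149, 143, 131, 106, 133, 221, 253, 255, 254, 254, 254, 254, 255, 248] R [167, 169, 171, 166, 139, 101, 82, 84, 90, 107, 130, 175, 237, 255, 255, 255, 255, 255, 255, 255, 253, 201, 156, 156, 172, 197]
180 L [209, 211, 212, 211, 210, 210, 209, 204, 200, 177, 158, 140, 113, 129, 219, 253, 255, 254, 254, 254, 254, 255] R [107, 106, 102, 84, 59, 47, 57, 74, 104, 135, 185, 242, 255, 255, 255, 255, 255, 255, 254, 238, 180, 156, 165, 186, 206, 212]
```

View pics/w8d.png

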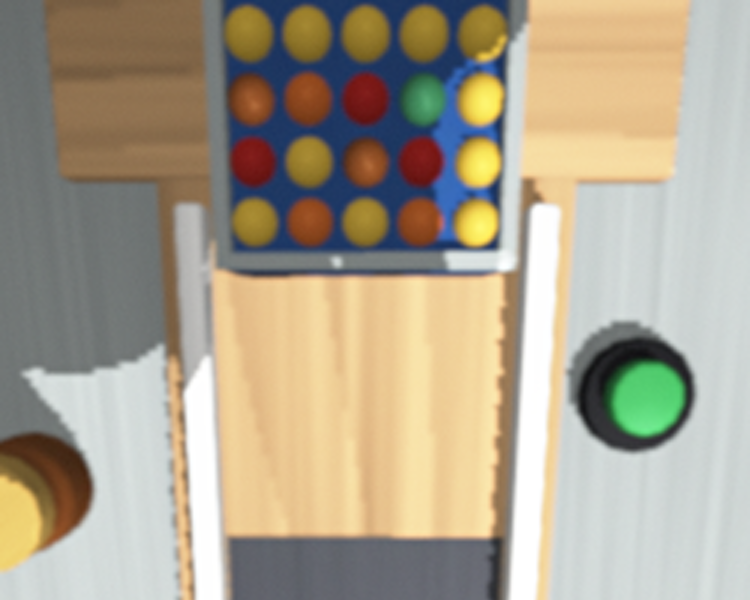

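Run:
```python
from h import *
s=pickle.load(open('pics/w8.pkl','rb'))
f=lambda x,y,z: lane(ray(s,(x+.5)/3-.5+130,(y+.5)/3-.5,z)).round(4)
print('lid front',f(217,270,.067),f(516,270,.067),'back',f(204,30,.067),f(527,30,.067)); print('bottom',f(232,274,.012),f(500,274,.012))
for v,c,d in((90,305.2,315),(120,303.6,313.7),(140,302.5,311.8),(160,301.4,310.9),(180,300.2,309.7)):
    print(v,[lane(ray(s,x,v,.03)).round(4) for x in(c,d)])
for v,a,b in((90,188.8,200.5),(120,190.6,200.9),(140,191.2,201),(160,192.4,202),(180,193.4,203)):
    print(v,[lane(ray(s,x,v,.03)).round(4) for x in(a,b)])
```

```text
lid front [ 0.0215 -0.0474] [0.0215 0.0439] back [-0.0428 -0.0479] [-0.0428  0.0436]
bottom [ 0.0204 -0.0507] [0.0204 0.0479]
90 [array([0.0202, 0.0542]), array([0.0202, 0.0644])]
120 [array([0.0506, 0.0542]), array([0.0506, 0.065 ])]
140 [array([0.0719, 0.0541]), array([0.0719, 0.0643])]
160 [array([0.0941, 0.0541]), array([0.0941, 0.0647])]
180 [array([0.1172, 0.054 ]), array([0.1172, 0.0648])]
90 [array([ 0.0201, -0.067 ]), array([ 0.0201, -0.0548])]
120 [array([ 0.0505, -0.067 ]), array([ 0.0506, -0.0559])]
140 [array([ 0.0719, -0.0676]), array([ 0.0719, -0.0569])]
160 [array([ 0.0941, -0.0676]), array([ 0.0941, -0.0568])]
180 [array([ 0.1172, -0.0678]), array([ 0.1172, -0.0568])]
```

{"fn": "send_rows", "kwargs": {
  "deltas": [
    {"dx": 0,"dy": 42,"dz": 1,"ax": 0,"ay": 0,"az": 0,"fingers": 0.45},
    {"dx": 0,"dy": 42,"dz": 1,"ax": 0,"ay": 0,"az": 0,"fingers": 0.45},
    {"dx": 0,"dy": 42,"dz": 0,"ax": 0,"ay": 0,"az": 0,"fingers": 0.45},
    {"dx": 0,"dy": 42,"dz": 0,"ax": 0,"ay": 0,"az": 0,"fingers": 0.45},
    {"dx": 0,"dy": 44,"dz": 0,"ax": 0,"ay": 0,"az": 0,"fingers": 0.45},
    {"dx": 0,"dy": 0,"dz": 0,"ax": 0,"ay": 0,"az": 0,"fingers": 0.45},
    {"dx": 50,"dy": 0,"dz": 0,"ax": 0,"ay": 0,"az": 0,"fingers": 0.45},
    {"dx": 50,"dy": 0,"dz": 0,"ax": 0,"ay": 0,"az": 0,"fingers": 0.45},
    {"dx": 25,"dy": 0,"dz": 0,"ax": 0,"ay": 0,"az": 0,"fingers": 0.45},
    {"dx": 14,"dy": 0,"dz": 0,"ax": 0,"ay": 0,"az": 0,"fingers": 0.45},
    {"dx": 0,"dy": 0,"dz": 0,"ax": 0,"ay": 0,"az": 0,"fingers": 0.45},
    {"dx": 0,"dy": 0,"dz": 0,"ax": 0,"ay": 0,"az": 0,"fingers": 0.45}
  ]
}}

```text
clock: 16.02
tool_pos: [0.5818, -0.2199, 0.0667]
orientation: [170.9, 89.9, -10.3]
force: [-0.1, -0.1, 1.1]
opening: 0.0392
```

{"fn": "send_rows", "kwargs": {
  "deltas": [
    {"dx": 0,"dy": 0,"dz": 0,"ax": 0,"ay": 0,"az": 0,"fingers": 0.45},
    {"dx": 0,"dy": 0,"dz": 0,"ax": 0,"ay": 0,"az": 0,"fingers": 0.45},
    {"dx": 0,"dy": 0,"dz": 0,"ax": 0,"ay": 0,"az": 0,"fingers": 0.45}
  ]
}}

```text
clock: 16.4
tool_pos: [0.5811, -0.2197, 0.0659]
orientation: [177.8, 90.0, -3.5]
force: [0.1, -0.5, 0.1]
opening: 0.0395
```

```bash
python3 -c "
from h import *
o=ctrl.get_obs();print(o['clock'],o['tool_pos'],lane(o['tool_pos']),np.abs(o['qvel']).max(),o['force'],o['orientation'][2]-o['orientation'][0])
"
```

```text
16.4 [ 0.58113497 -0.21968019  0.06585273] [-0.0991471  -0.00259847] 0.20097042031232376 [ 0.11295439 -0.48385117  0.14042699] -181.27725349056655
```

{"fn": "send_rows", "kwargs": {
  "deltas": [
    {"dx": 1,"dy": -6,"dz": 0,"ax": 0,"ay": 0,"az": 0,"fingers": 0.45},
    {"dx": 0,"dy": -6,"dz": 0,"ax": 0,"ay": 0,"az": 0,"fingers": 0.45},
    {"dx": 0,"dy": -6,"dz": 0,"ax": 0,"ay": 0,"az": 0,"fingers": 0.45},
    {"dx": 0,"dy": -7,"dz": 0,"ax": 0,"ay": 0,"az": 0,"fingers": 0.45},
    {"dx": 0,"dy": -7,"dz": 0,"ax": 0,"ay": 0,"az": 0,"fingers": 0.45},
    {"dx": 0,"dy": -7,"dz": 0,"ax": 0,"ay": 0,"az": 0,"fingers": 0.45},
    {"dx": 0,"dy": -7,"dz": 0,"ax": 0,"ay": 0,"az": 0,"fingers": 0.45},
    {"dx": 0,"dy": -7,"dz": 0,"ax": 0,"ay": 0,"az": 0,"fingers": 0.45},
    {"dx": 0,"dy": -7,"dz": 0,"ax": 0,"ay": 0,"az": 0,"fingers": 0.45},
    {"dx": 0,"dy": -7,"dz": 0,"ax": 0,"ay": 0,"az": 0,"fingers": 0.45},
    {"dx": 0,"dy": -7,"dz": 0,"ax": 0,"ay": 0,"az": 0,"fingers": 0.45},
    {"dx": 0,"dy": -7,"dz": 0,"ax": 0,"ay": 0,"az": 0,"fingers": 0.45}
  ]
}}

```text
clock: 17.9
tool_pos: [0.5828, -0.1382, 0.0644]
orientation: [-9.6, 90.0, 169.1]
force: [0.0, -2.7, -0.8]
opening: 0.0395
```

```bash
python3 -c "
from h import *
o=ctrl.get_obs();print(o['clock'],o['tool_pos'],lane(o['tool_pos']),o['force'],o['orientation'][2]-o['orientation'][0])
"
```

```text
17.9 [ 0.58276611 -0.13824792  0.06439996] [-0.01769862 -0.00245279] [ 0.0085573  -2.66206247 -0.82323129] 178.71854330734627
```

{"fn": "send_rows", "kwargs": {
  "deltas": [
    {"dx": 0,"dy": -7,"dz": 0,"ax": 0,"ay": 0,"az": 0,"fingers": 0.45},
    {"dx": 0,"dy": -7,"dz": 0,"ax": 0,"ay": 0,"az": 0,"fingers": 0.45},
    {"dx": 0,"dy": -7,"dz": 0.2,"ax": 0,"ay": 0,"az": 0,"fingers": 0.45},
    {"dx": 0,"dy": -7,"dz": 0,"ax": 0,"ay": 0,"az": 0,"fingers": 0.45},
    {"dx": 0,"dy": -7,"dz": 0.2,"ax": 0,"ay": 0,"az": 0,"fingers": 0.45},
    {"dx": 0,"dy": -7,"dz": 0,"ax": 0,"ay": 0,"az": 0,"fingers": 0.45},
    {"dx": 0,"dy": -7,"dz": 0.2,"ax": 0,"ay": 0,"az": 0,"fingers": 0.45},
    {"dx": 0,"dy": -7,"dz": 0,"ax": 0,"ay": 0,"az": 0,"fingers": 0.45},
    {"dx": 0,"dy": -7,"dz": 0,"ax": 0,"ay": 0,"az": 0,"fingers": 0.45},
    {"dx": 0,"dy": -7,"dz": 0,"ax": 0,"ay": 0,"az": 0,"fingers": 0.45},
    {"dx": 0,"dy": -7,"dz": 0,"ax": 0,"ay": 0,"az": 0,"fingers": 0.45},
    {"dx": 0,"dy": 0,"dz": 0,"ax": 0,"ay": 0,"az": 0,"fingers": 0.45}
  ]
}}

```text
clock: 19.4
tool_pos: [0.5842, -0.061, 0.0645]
orientation: [-152.1, 90.0, 26.7]
force: [-0.6, 0.6, 0.9]
opening: 0.0395
```

```bash
python3 -c "
from h import *
o=ctrl.get_obs();print(o['clock'],o['tool_pos'],lane(o['tool_pos']),o['force'],o['orientation'][2]-o['orientation'][0])
snap('scene','scene9')
a=cv2.imread('pics/scene9.png')[130:270,170:340]; cv2.imwrite('pics/s9c.png',cv2.resize(a,None,fx=4.5,fy=4.2,interpolation=cv2.INTER_CUBIC))
"
```

```text
19.4 [ 0.58418184 -0.06101015  0.06454754] [ 0.05955165 -0.00218325] [-0.57041789  0.62909636  0.94407584] 178.75768007446385
```

View pics/s9c.png

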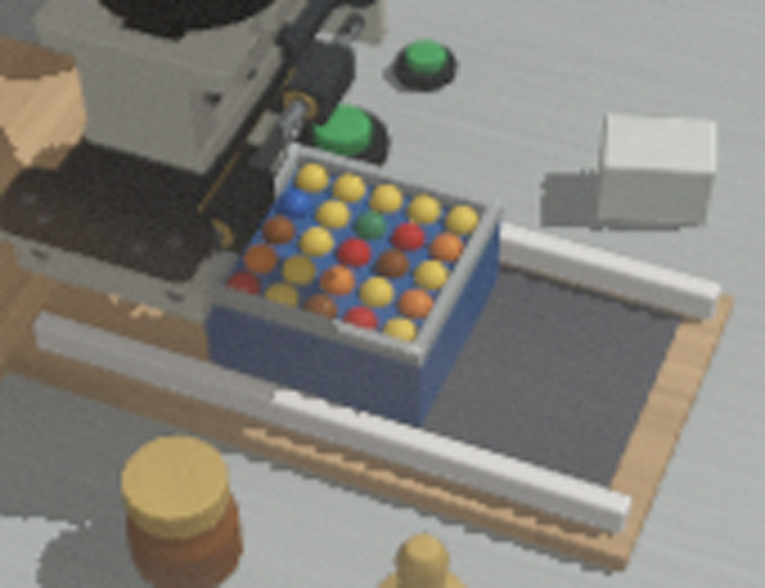

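{"fn": "send_rows", "kwargs": {
  "deltas": [
    {"dx": 0,"dy": -5,"dz": 0,"ax": 0,"ay": 0,"az": 0,"fingers": 0.45},
    {"dx": 0,"dy": -7,"dz": 0.2,"ax": 0,"ay": 0,"az": 0,"fingers": 0.45},
    {"dx": 0,"dy": -7,"dz": 0,"ax": 0,"ay": 0,"az": 0,"fingers": 0.45},
    {"dx": 0,"dy": -7,"dz": 0.2,"ax": 0,"ay": 0,"az": 0,"fingers": 0.45},
    {"dx": 0,"dy": -7,"dz": 0,"ax": 0,"ay": 0,"az": 0,"fingers": 0.45},
    {"dx": 0,"dy": -7,"dz": 0.2,"ax": 0,"ay": 0,"az": 0,"fingers": 0.45},
    {"dx": 0,"dy": -7,"dz": 0,"ax": 0,"ay": 0,"az": 0,"fingers": 0.45},
    {"dx": 0,"dy": -6,"dz": 0,"ax": 0,"ay": 0,"az": 0,"fingers": 0.45},
    {"dx": 0,"dy": -5,"dz": 0,"ax": 0,"ay": 0,"az": 0,"fingers": 0.45},
    {"dx": 0,"dy": -5,"dz": 0,"ax": 0,"ay": 0,"az": 0,"fingers": 0.45},
    {"dx": 0,"dy": -4,"dz": 0,"ax": 0,"ay": 0,"az": 0,"fingers": 0.45},
    {"dx": 0,"dy": 0,"dz": 0,"ax": 0,"ay": 0,"az": 0,"fingers": 0.45}
  ]
}}

```text
clock: 20.95
tool_pos: [0.5848, 0.0059, 0.0642]
orientation: [-97.8, 90.0, 80.9]
force: [0.7, -0.8, -0.0]
opening: 0.0395
```

```bash
python3 -c "
from h import *
o=ctrl.get_obs();print(o['clock'],o['tool_pos'],lane(o['tool_pos']),o['force'],o['orientation'][2]-o['orientation'][0])
snap('scene','scene10')
a=cv2.imread('pics/scene10.png')[130:270,170:340]; cv2.imwrite('pics/s10c.png',cv2.resize(a,None,fx=4.5,fy=4.2,interpolation=cv2.INTER_CUBIC))
"
```

```text
20.95 [0.58480655 0.00590893 0.0642037 ] [ 0.12646844 -0.00134798] [ 0.73940383 -0.76371946 -0.04743889] 178.72759754538782
```

View pics/s10c.png

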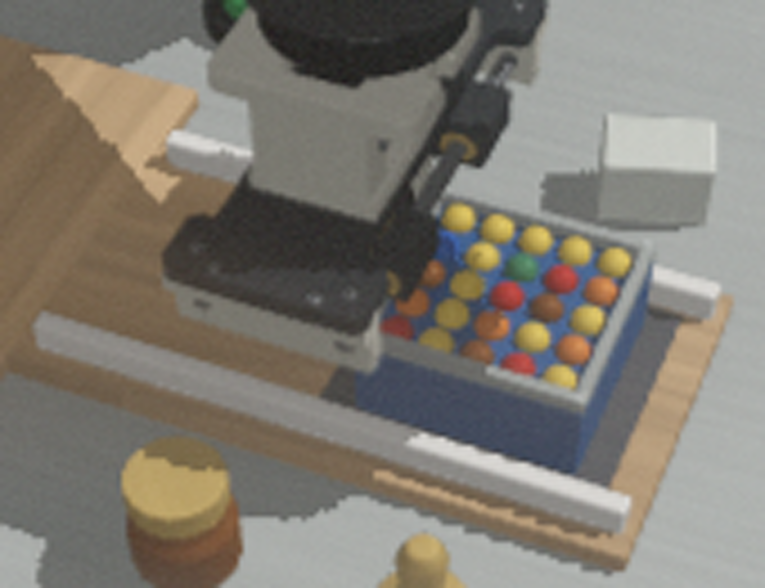

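{"fn": "send_rows", "kwargs": {
  "deltas": [
    {"dx": 0,"dy": 6,"dz": 0,"ax": 0,"ay": 0,"az": 0,"fingers": 0.45},
    {"dx": 0,"dy": 8,"dz": 0,"ax": 0,"ay": 0,"az": 0,"fingers": 0.45},
    {"dx": -20,"dy": 6,"dz": 0,"ax": 0,"ay": 0,"az": 0,"fingers": 0.45},
    {"dx": -40,"dy": 0,"dz": 0,"ax": 0,"ay": 0,"az": 0,"fingers": 0.45},
    {"dx": -40,"dy": 0,"dz": 0,"ax": 0,"ay": 0,"az": 0,"fingers": 0.3},
    {"dx": -40,"dy": -30,"dz": 0,"ax": 0,"ay": 0,"az": 0,"fingers": 0.0},
    {"dx": 0,"dy": -40,"dz": 0,"ax": 0,"ay": 0,"az": 0,"fingers": 0.0},
    {"dx": 0,"dy": -40,"dz": 0,"ax": 0,"ay": 0,"az": 0,"fingers": 0.0},
    {"dx": 0,"dy": -40,"dz": 0,"ax": 0,"ay": 0,"az": 0,"fingers": 0.0},
    {"dx": 0,"dy": 0,"dz": 0,"ax": 0,"ay": 0,"az": 0,"fingers": 0.0},
    {"dx": 0,"dy": 0,"dz": 0,"ax": 0,"ay": 0,"az": 0,"fingers": 0.0}
  ]
}}

```text
clock: 22.38
tool_pos: [0.5875, 0.1348, 0.2041]
orientation: [16.4, 90.0, -164.9]
force: [0.6, -0.3, 0.9]
opening: 0.0004
```

```bash
python3 -c "
from h import *
s=wsnap('w11')
o=ctrl.get_obs();print(lane(o['tool_pos']))
cv2.imwrite('pics/w11d.png',cv2.resize(s['image'][0:230,130:390],None,fx=3,fy=3,interpolation=cv2.INTER_CUBIC)[:600])
"
```

```text
[0.58752934 0.13484717 0.20414632] [  16.40090401   89.96548831 -164.87338732] [ 0.62791243 -0.25337688  0.92491525] 0.00044203434271904504
[ 0.2550564  -0.00130488]
```

View pics/w11d.png

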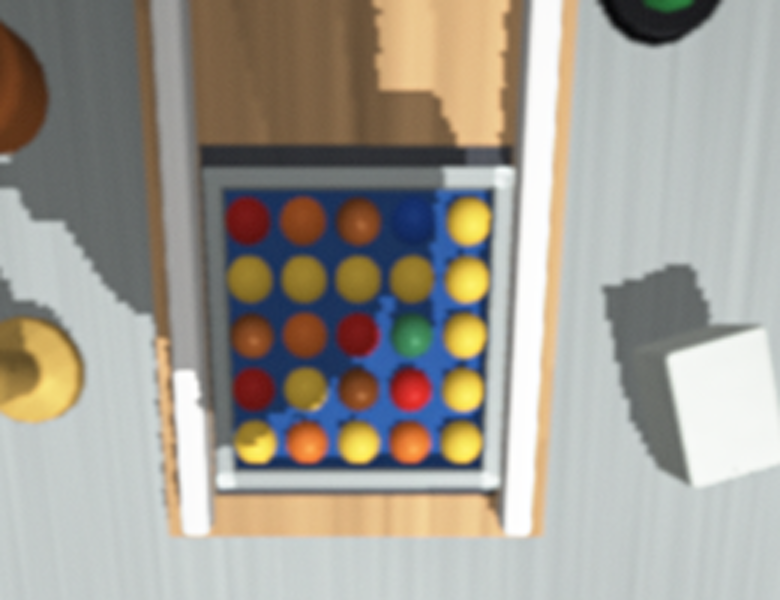

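Run:
```python
from h import *
s=pickle.load(open('pics/w11.pkl','rb'))
f=lambda x,y,z: lane(ray(s,(x+.5)/3-.5+130,(y+.5)/3-.5,z)).round(4)
W=np.array([f(*q,.067) for q in((203,168),(515,168),(498,490),(219,490))]);print(W,W.mean(0))
print('plate near edge',f(250,147,.012),f(480,147,.012),'far (box bottom)',f(360,493,.012),'deck end',f(200,534,.012),f(540,534,.012))
print('rails end top',f(197,532,.03),f(518,532,.03),'L in/out',f(525,300,.03),f(553,300,.03),'R',f(199,300,.03),f(170,300,.03))
```

```text
[[ 0.1359 -0.0467]
 [ 0.136   0.0454]
 [ 0.2327  0.0449]
 [ 0.2326 -0.0466]] [ 0.1843  -0.00075]
plate near edge [ 0.1208 -0.0391] [0.1209 0.0421] far (box bottom) [ 2.453e-01 -2.000e-04] deck end [ 0.262  -0.0643] [0.262 0.072]
rails end top [ 0.2565 -0.0619] [0.2565 0.0595] L in/out [0.1727 0.0575] [0.1727 0.0673] R [ 0.1726 -0.0566] [ 0.1726 -0.0667]
```

{"fn": "send_rows", "kwargs": {
  "deltas": [
    {"dx": 0,"dy": 0,"dz": 0,"ax": 2,"ay": 0,"az": 0,"fingers": 0},
    {"dx": 0,"dy": 0,"dz": 0,"ax": 2,"ay": 0,"az": 0,"fingers": 0},
    {"dx": 0,"dy": 0,"dz": 0,"ax": 2,"ay": 0,"az": 0,"fingers": 0},
    {"dx": 0,"dy": 0,"dz": 0,"ax": 2,"ay": 0,"az": 0,"fingers": 0},
    {"dx": 0,"dy": 0,"dz": 0,"ax": 2,"ay": 0,"az": 0,"fingers": 0},
    {"dx": 0,"dy": 0,"dz": 0,"ax": 2,"ay": 0,"az": 0,"fingers": 0},
    {"dx": 0,"dy": 0,"dz": 0,"ax": 2,"ay": 0,"az": 0,"fingers": 0},
    {"dx": 0,"dy": 0,"dz": 0,"ax": 2,"ay": 0,"az": 0,"fingers": 0},
    {"dx": 0,"dy": 0,"dz": 0,"ax": 2,"ay": 0,"az": 0,"fingers": 0}
  ]
}}

```text
clock: 23.55
tool_pos: [0.5877, 0.1339, 0.2044]
orientation: [90.8, 90.0, 179.1]
force: [-0.2, 0.2, -0.1]
opening: 0.0005
```

{"fn": "send_rows", "kwargs": {
  "deltas": [
    {"dx": 0,"dy": 21,"dz": -38,"ax": 0,"ay": 0,"az": 0,"fingers": 0},
    {"dx": 0,"dy": 21,"dz": -38,"ax": 0,"ay": 0,"az": 0,"fingers": 0},
    {"dx": 0,"dy": 21,"dz": -38,"ax": 0,"ay": 0,"az": 0,"fingers": 0},
    {"dx": 0,"dy": 21,"dz": -38,"ax": 0,"ay": 0,"az": 0,"fingers": 0},
    {"dx": 0,"dy": 21,"dz": -38,"ax": 0,"ay": 0,"az": 0,"fingers": 0},
    {"dx": 0,"dy": 0,"dz": 0,"ax": 0,"ay": 0,"az": 0,"fingers": 0},
    {"dx": 0,"dy": 0,"dz": 0,"ax": 0,"ay": 0,"az": 0,"fingers": 0},
    {"dx": 0,"dy": 0,"dz": 0,"ax": 0,"ay": 0,"az": 0,"fingers": 0},
    {"dx": 0,"dy": 0,"dz": 0,"ax": 0,"ay": 0,"az": 0,"fingers": 0}
  ]
}}

```text
clock: 24.68
tool_pos: [0.4788, -0.0519, 0.2042]
orientation: [113.0, 90.0, -158.3]
force: [0.5, -0.6, -0.5]
opening: 0.0004
```

Run:
```python
from h import *
A=[];B=[]
for n in('w1','w6','w8'):
    q=pickle.load(open(f'pics/{n}.pkl','rb'));hsv=cv2.cvtColor(q['image'],cv2.COLOR_BGR2HSV)
    m=cv2.inRange(hsv,(50,100,50),(80,255,255));k,l,st,ce=cv2.connectedComponentsWithStats(m)
    for i in range(1,k):
        if st[i,4]<300 or st[i,4]>2500: continue
        X=ray(q,*ce[i],.018); print(n,ce[i],st[i,2:],X)
        if np.linalg.norm(X[:2]-[.478,-.0525])<.01:
            u,v=ce[i];d=np.array([(u-q['cx'])/q['fx'],(v-q['cy'])/q['fy'],1.]);R=np.array(q['R']);c=-R.T@q['t'];d=R.T@d;d/=np.linalg.norm(d);Pm=np.eye(3)-np.outer(d,d);A.append(Pm);B.append(Pm@c)
print(np.linalg.solve(sum(A),sum(B)))
o=ctrl.get_obs();print(o['clock'],o['tool_pos'],lane(o['tool_pos']),o['orientation'][2]-o['orientation'][0],o['force'])
s=wsnap('w12')
```

```text
w1 [315.18872017 116.62147505] [ 35  34 922] [ 0.4038925  -0.12772253  0.018     ]
w1 [373.5627451  178.65294118] [ 26  25 510] [ 0.47811258 -0.05378201  0.018     ]
w6 [417.79331779  65.32789433] [  42   40 1287] [ 0.40145278 -0.12948768  0.018     ]
w6 [ 37.77503251 143.82444733] [ 57 185 769] [ 0.81741313 -0.05554998  0.018     ]
w6 [338.64373898 139.55908289] [ 28  26 567] [ 0.4785846  -0.05387073  0.018     ]
w6 [ 16.7325 197.335 ] [ 36 111 400] [0.85737768 0.00735458 0.018     ]
w8 [423.87326121  57.31761978] [  42   41 1294] [ 0.4014486 -0.1293432  0.018    ]
w8 [ 45.52456839 138.9561753 ] [ 57 186 753] [ 0.81762441 -0.05353786  0.018     ]
w8 [ 20.52087475 180.51093439] [ 45 140 503] [ 0.85846078 -0.00552581  0.018     ]
w8 [344.66315789 132.20701754] [ 28  26 570] [ 0.4786605  -0.05359229  0.018     ]
[ 0.47835446 -0.05358864  0.01728682]
24.675 [ 0.47883143 -0.05192364  0.20424718] [0.06633778 0.10334031] -271.2419057084748 [ 0.46867328 -0.63537233 -0.45241335]
[ 0.47883143 -0.05192364  0.20424718] [ 112.96919407   89.98471809 -158.27271164] [ 0.46867328 -0.63537233 -0.45241335] 0.0004453255421689834
```

View pics/w12.png

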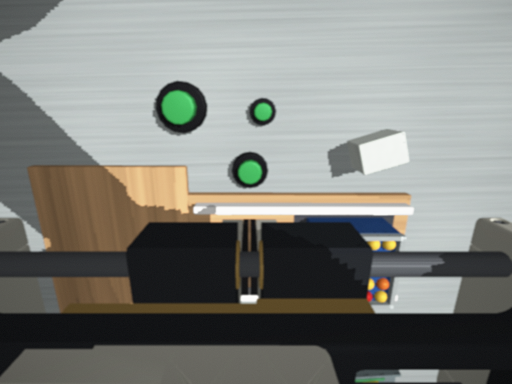

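{"fn": "send_rows", "kwargs": {
  "deltas": [
    {"dx": 45,"dy": 0,"dz": -2,"ax": 0,"ay": 0,"az": 0,"fingers": 0},
    {"dx": 45,"dy": 0,"dz": 0,"ax": 0,"ay": 0,"az": 0,"fingers": 0},
    {"dx": 35,"dy": 0,"dz": 0,"ax": 0,"ay": 0,"az": 0,"fingers": 0},
    {"dx": 20,"dy": 0,"dz": 0,"ax": 0,"ay": 0,"az": 0,"fingers": 0},
    {"dx": 0,"dy": 0,"dz": 0,"ax": 0,"ay": 0,"az": 0,"fingers": 0},
    {"dx": 0,"dy": 0,"dz": 0,"ax": 0,"ay": 0,"az": 0,"fingers": 0},
    {"dx": 0,"dy": 0,"dz": 0,"ax": 0,"ay": 0,"az": 0,"fingers": 0},
    {"dx": 0,"dy": 0,"dz": 0,"ax": 0,"ay": 0,"az": 0,"fingers": 0}
  ]
}}

```text
clock: 25.72
tool_pos: [0.4789, -0.0542, 0.0602]
orientation: [-72.2, 89.9, 16.5]
force: [-0.2, -0.2, -0.0]
opening: 0.0006
```

Run:
```python
from h import *
o=ctrl.get_obs();print(o['clock'],o['tool_pos'],lane(o['tool_pos']),o['force'])
s=snap('scene','scene13'); cv2.imwrite('pics/s13c.png',cv2.resize(s['image'][110:230,200:340],None,fx=5,fy=5,interpolation=cv2.INTER_CUBIC))
```

```text
25.725 [ 0.47893111 -0.05420316  0.0602297 ] [0.06406099 0.10319093] [-0.19400593 -0.16948751 -0.01125516]
```

View pics/s13c.png

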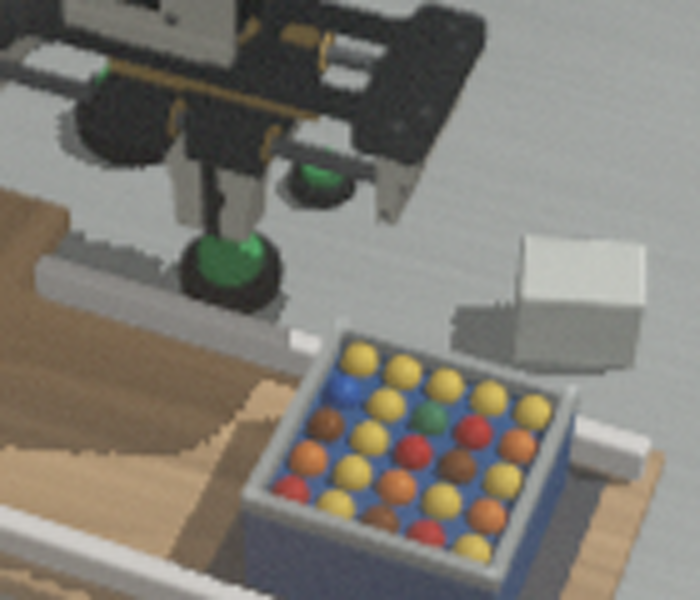

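{"fn": "send_rows", "kwargs": {
  "deltas": [
    {"dx": 7,"dy": 0,"dz": 0,"ax": 0,"ay": 0,"az": 0,"fingers": 0},
    {"dx": 6,"dy": 0,"dz": 0,"ax": 0,"ay": 0,"az": 0,"fingers": 0},
    {"dx": 3,"dy": 0,"dz": 0,"ax": 0,"ay": 0,"az": 0,"fingers": 0},
    {"dx": 2,"dy": 0,"dz": 0,"ax": 0,"ay": 0,"az": 0,"fingers": 0},
    {"dx": 2,"dy": 0,"dz": 0,"ax": 0,"ay": 0,"az": 0,"fingers": 0},
    {"dx": 0,"dy": 0,"dz": 0,"ax": 0,"ay": 0,"az": 0,"fingers": 0}
  ]
}}

```text
clock: 26.52
tool_pos: [0.4785, -0.0544, 0.0409]
orientation: [-133.5, 90.0, -44.7]
force: [-7.5, 1.1, 24.3]
opening: 0.0003
```

Run:
```python
from h import *
o=ctrl.get_obs();print(o['clock'],o['tool_pos'],o['force'],o['moment'])
s=snap('scene','scene14'); cv2.imwrite('pics/s14c.png',cv2.resize(s['image'][110:210,200:300],None,fx=6,fy=6,interpolation=cv2.INTER_CUBIC))
o=ctrl.get_obs();print(o['clock'],o['tool_pos'],o['force'],o['moment'])
```

```text
26.525 [ 0.478526   -0.05440879  0.04089469] [-7.52487997  1.11276284 24.26274203] [0.7348819  2.74755628 0.0034974 ]
26.575 [ 0.47854002 -0.05439824  0.0408825 ] [-6.79884194  1.81159558 24.60321387] [0.729589   2.75627948 0.02621506]
```

View pics/s14c.png

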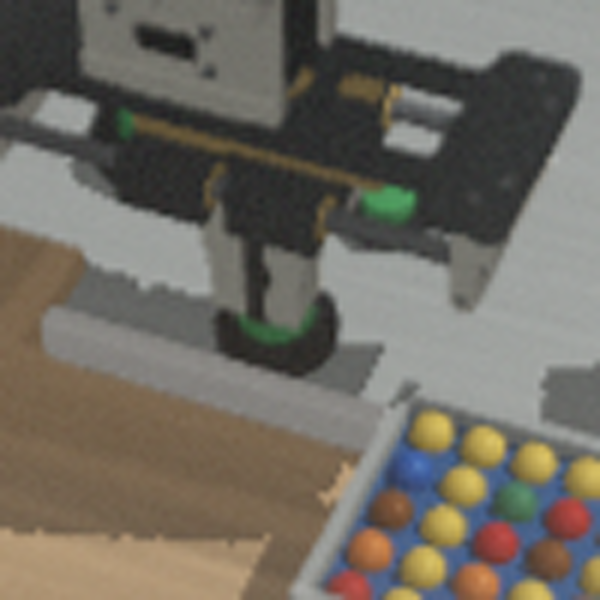

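{"fn": "send_rows", "kwargs": {
  "deltas": [
    {"dx": -8,"dy": 0,"dz": 0,"ax": 0,"ay": 0,"az": 0,"fingers": 0},
    {"dx": 0,"dy": 0,"dz": 0,"ax": 0,"ay": 0,"az": 0,"fingers": 0},
    {"dx": 0,"dy": 0,"dz": 0,"ax": 0,"ay": 0,"az": 0,"fingers": 0}
  ]
}}

```text
clock: 26.95
tool_pos: [0.4784, -0.0544, 0.0472]
orientation: [33.3, 90.0, 122.0]
force: [-0.2, 0.3, 1.6]
opening: 0.0005
```

{"fn": "send_rows", "kwargs": {
  "deltas": [
    {"dx": 1.5,"dy": 0,"dz": 0,"ax": 0,"ay": 0,"az": 0,"fingers": 0},
    {"dx": 0,"dy": 0,"dz": 0,"ax": 0,"ay": 0,"az": 0,"fingers": 0}
  ]
}}

```text
clock: 27.2
tool_pos: [0.4785, -0.0543, 0.0456]
orientation: [109.0, 90.0, -162.3]
force: [0.0, 0.5, 3.3]
opening: 0.0006
```

{"fn": "send_rows", "kwargs": {
  "deltas": [
    {"dx": 1.5,"dy": 0,"dz": 0,"ax": 0,"ay": 0,"az": 0,"fingers": 0},
    {"dx": 0,"dy": 0,"dz": 0,"ax": 0,"ay": 0,"az": 0,"fingers": 0}
  ]
}}

```text
clock: 27.45
tool_pos: [0.4785, -0.0544, 0.0443]
orientation: [119.2, 90.0, -152.1]
force: [-0.5, 1.0, 2.2]
opening: 0.0008
```

{"fn": "send_rows", "kwargs": {
  "deltas": [
    {"dx": 1.5,"dy": 0,"dz": 0,"ax": 0,"ay": 0,"az": 0,"fingers": 0},
    {"dx": 0,"dy": 0,"dz": 0,"ax": 0,"ay": 0,"az": 0,"fingers": 0}
  ]
}}

```text
clock: 27.7
tool_pos: [0.4784, -0.0544, 0.0429]
orientation: [105.5, 90.0, -165.8]
force: [-1.0, 1.1, 3.9]
opening: 0.0007
```

{"fn": "send_rows", "kwargs": {
  "deltas": [
    {"dx": 1.5,"dy": 0,"dz": 0,"ax": 0,"ay": 0,"az": 0,"fingers": 0},
    {"dx": 0,"dy": 0,"dz": 0,"ax": 0,"ay": 0,"az": 0,"fingers": 0}
  ]
}}

```text
clock: 27.95
tool_pos: [0.4784, -0.0544, 0.0414]
orientation: [136.9, 90.0, -134.4]
force: [0.2, 1.3, 4.2]
opening: 0.0004
```

{"fn": "send_rows", "kwargs": {
  "deltas": [
    {"dx": 1,"dy": 0,"dz": 0,"ax": 0,"ay": 0,"az": 0,"fingers": 0},
    {"dx": 0,"dy": 0,"dz": 0,"ax": 0,"ay": 0,"az": 0,"fingers": 0}
  ]
}}

```text
clock: 28.2
tool_pos: [0.4785, -0.0544, 0.0411]
orientation: [-120.4, 90.0, -31.6]
force: [-3.9, 1.3, 13.9]
opening: 0.0002
```

{"fn": "send_rows", "kwargs": {
  "deltas": [
    {"dx": 0.5,"dy": 0,"dz": 0,"ax": 0,"ay": 0,"az": 0,"fingers": 0},
    {"dx": 0,"dy": 0,"dz": 0,"ax": 0,"ay": 0,"az": 0,"fingers": 0},
    {"dx": -20,"dy": 0,"dz": 0,"ax": 0,"ay": 0,"az": 0,"fingers": 0},
    {"dx": -40,"dy": 0,"dz": 0,"ax": 0,"ay": 0,"az": 0,"fingers": 0},
    {"dx": -40,"dy": 0,"dz": 0,"ax": 0,"ay": 0,"az": 0,"fingers": 0},
    {"dx": -40,"dy": 0,"dz": 0,"ax": 0,"ay": 0,"az": 0,"fingers": 0},
    {"dx": -40,"dy": 0,"dz": -40,"ax": 0,"ay": 0,"az": 0,"fingers": 0},
    {"dx": 0,"dy": 0,"dz": -50,"ax": 0,"ay": 0,"az": 0,"fingers": 0},
    {"dx": 0,"dy": 0,"dz": -50,"ax": 0,"ay": 0,"az": 0,"fingers": 0},
    {"dx": 0,"dy": 0,"dz": 0,"ax": 0,"ay": 0,"az": 0,"fingers": 0},
    {"dx": 0,"dy": 0,"dz": 0,"ax": 0,"ay": 0,"az": 0,"fingers": 0},
    {"dx": 0,"dy": 0,"dz": 0,"ax": 0,"ay": 0,"az": 0,"fingers": 0}
  ]
}}

```text
clock: 29.7
tool_pos: [0.4753, -0.1935, 0.2197]
orientation: [65.9, 90.0, 154.6]
force: [0.2, -0.2, 0.5]
opening: 0.0004
```

Run:
```python
from h import *
o=ctrl.get_obs();print(o['clock'],o['tool_pos'],o['force'])
s=snap('scene','scene15');s=snap('top','top15'); cv2.imwrite('pics/top15c.png',cv2.resize(s['image'][90:310,180:460],None,fx=2.7,fy=2.7,interpolation=cv2.INTER_CUBIC))
```

```text
29.7 [ 0.4753235  -0.19352145  0.21971736] [ 0.17464142 -0.16502339  0.48760411]
```

View pics/top15c.png

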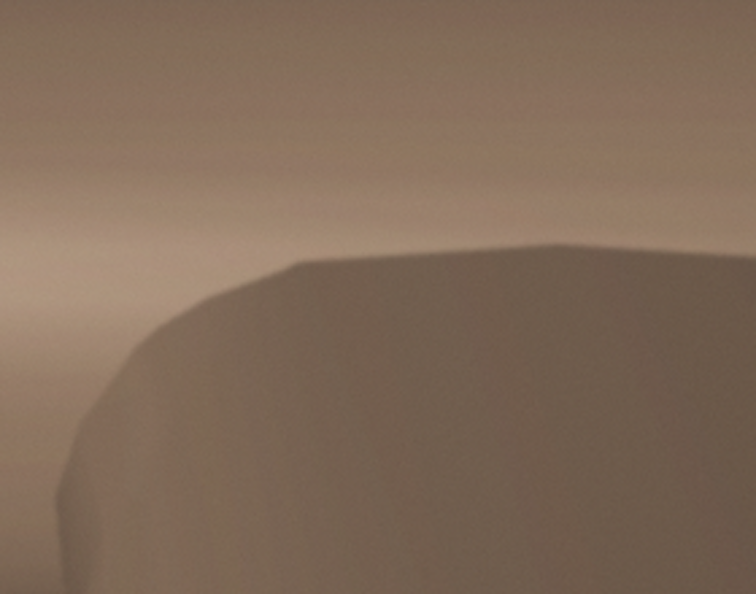

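View pics/scene15.png

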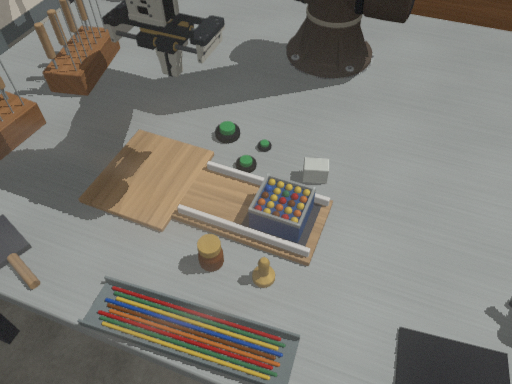

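The scene view shows the box at (283,205) on the plate. The jar (210,253), roller (263,272), block (316,171) and button (246,163) are where they started, and the gripper is clear. I'm handing in.

Run:
```python
from h import *
a=cv2.imread('pics/scene0.png').astype(int);b=cv2.imread('pics/scene15.png').astype(int)
for n,(x,y) in dict(jar=(210,253),roller=(263,272),block=(316,171),button=(246,163)).items():
    print(n,np.abs(a-b)[y-18:y+18,x-14:x+14].mean().round(2))
print(ctrl.close_job())
```

```text
jar 2.54
roller 2.51
block 3.51
button 2.56
the job is handed in; nothing more can be done
None
```

The job is handed in. The box is straight on the hot plate, the green button was pressed to its stop and released, and no rail contact was seen. There is no verdict from the system, so this rests on my own checks.

- **Pushing:** I pushed the box square from the left side with two fingers, then down the lane from behind. A close wrist view before the rails showed it about 5 mm left of the middle, so I steered that out as it entered.
- **Box, checked before the press:** the last close wrist view put it within about 1 mm of the plate's centre along the lane and across it, and straight to under 0.5°. After the press only the scene camera could see it, still on the plate.
- **Button:** I pressed the middle-sized one. The force rose to about 4–5 N over roughly 6 mm and then climbed sharply at the stop. The first press reached about 24 N, after which I stepped down again to confirm the travel.
- **Other things:** the jar, roller, rest block and button look the same as at the start in the scene camera.
- **Disagreement:** the scene camera placed the rails about 5 mm off from the top and wrist cameras, so I used the wrist view of box and rails together. The final top view was blocked by the arm and gave nothing.

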